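Stack the glass tray on the dryer and start it

TASK

Take the steel beaker out of the lower blue tray in the dryer and stand it upright, wholly on the black rubber mat. Then lift the other blue tray off the sloping draining stand and, without dropping it, lower it level onto the lower tray so that its four corner lugs sit fully home in the sockets, and let it go. Last, push the green start button fully down and release it; never press it before the tray is home, and leave the bottle and the mug where they stand.

Things in the scene. Friction and masses are not known exactly. Their poses are not given: they have to be found in the camera images.
- tray_grip (a point): centre of the grey handle bar of the upper blue tray; bar 22 mm (x) by 130 (y) by 22 (z) on two posts 60 mm either side in y; free space 32 mm deep below it and all round. Axes as the tray's. In this z: lug tips -107 mm, seating face -93, rim -43, bar top +11. Grip the bar across x, squarely to its faces. Tray 0.36 to 0.59 kg, balanced under the bar.
- tray: upper blue tray, 150 mm (x) by 200 (y), origin at its centre in the plane of the lug tips, z out of its open top. Four tapered round lugs below, 14 mm long, 14 mm thick (7 at the tip), at x +-59, y +-84 mm; fits either way round. Starts on the draining stand, front wall against its lip, z leaning 30 degrees from vertical towards the stand's front.
- seat (a point): centre of the rim plane of the lower blue tray, 105 mm above the counter; tray 150 mm (x) by 200 (y), 55 deep, fixed in the dryer. x points from the dryer's front to its back, z up. Square sockets, 19 mm wide, 16 deep, open upward at x +-59, y +-84 mm. With the upper tray home, its handle bar centre is 93 mm straight above this point and the trays' axes are parallel.
- dryer: aluminium countertop rack dryer, fixed; origin on the counter under the centre of the lower tray; body 172 mm (x) by 222 (y), 50 high; a grey console 100 mm wide with the start button reaches 140 mm in front (-x) of the origin and about 75 mm up
- beaker: the same steel beaker; origin at the centre of its underside
- start (a joint): travel of the green start button, m: 0 out, 0.006 fully down; it springs back; about 5 N pushes it fully down
- start_top (a point): centre of the top face of the green start button, 28 mm across, in a black housing on the dryer's console; z points out of the button face, tilted 25 degrees from vertical towards the dryer's front; press along -z (up to 14 degrees off that axis works too)
- beaker_center (a point): centre (half-way up) of an open steel beaker, 60 mm diameter, 110 mm tall, wall 3 mm, 0.16 kg, standing upright on the floor of the lower tray and sticking out some 60 mm above its rim
- mat: black rubber mat, 130 by 130 mm, 4 mm thick, fixed to the counter; origin at the centre of its underside, x and y along its edges
- stand: fixed steel draining stand, about 190 mm (x) by 220 mm (y); origin on the counter under its centre; its plate slopes at 30 degrees, low at the front (-x) with a 26 mm lip, its back edge 135 mm above the counter
- bottle_center (a point): centre of a yellow plastic detergent bottle, 64 mm diameter, 190 mm tall, loose; leave it alone
- mug_center (a point): centre of a white mug, 76 mm diameter, 90 mm tall, handle at its +y side, loose; leave it alone
There are look-alikes about, which are no part of the job. What is shaped like the tray but orange or turquoise is not meant. What is shaped like the beaker but yellow is not meant.

How it is judged (in metres and radians):
On the way, in this order (a step that is already met when the one before it is completed fails the run):
1. the beaker stands upright on the mat, let go (x of beaker_center in the frame of mat between -0.045 and 0.045 m and y of beaker_center in the frame of mat between -0.045 and 0.045 m and height (world z) of beaker_center below 0.065 m and angle between beaker_center's own z axis and vertical below 0.1 rad and contact force between the fingers and beaker below 0.1 N), for 0.2 s.
2. the tray's lugs are in the sockets while the gripper still holds the tray (horizontal distance between tray_grip and seat below 0.012 m and z of tray_grip in the frame of seat below 0.102 m and angle between tray_grip's own z axis and vertical below 0.12 rad and angle between the x axis of tray_grip and the x axis of seat, either way round below 0.12 rad and contact force between the fingers and tray above 0.5 N), for 0.05 s.
3. the tray sits fully home on the lower tray, let go (horizontal distance between tray_grip and seat below 0.008 m and z of tray_grip in the frame of seat between 0.088 and 0.0965 m and angle between tray_grip's own z axis and vertical below 0.05 rad and angle between the x axis of tray_grip and the x axis of seat, either way round below 0.08 rad and contact force between the fingers and tray below 0.1 N), for 0.2 s.
4. the start button is pushed fully down (value of joint start above 0.005 m), for 0.03 s.
At the end, for the whole second after the job is handed in: Beaker upright on the mat (axis within 45 mm of its centre along each edge, tilt < 0.1 rad); tray home on the lower tray (centre within 8 mm, height -5 to +3.5 mm, tilt < 0.05, yaw within 0.08 rad, either way round); both released, at rest; start button out (< 1.5 mm) (all of step 1 and all of step 3 and value of joint start below 0.0015 m and linear speed of each of tray, beaker below 0.02 m/s); the robot touches nothing.
It fails at once if the yellow detergent bottle is shifted more than 25 mm or tipped (distance of bottle_center from where it was at the start of the episode above 0.025 m or angle between bottle_center's own z axis and vertical above 0.3 rad).
It fails at once if the white mug is shifted more than 25 mm or tipped (distance of mug_center from where it was at the start of the episode above 0.025 m or angle between mug_center's own z axis and vertical above 0.3 rad).
It fails at once if the start button is pressed before the tray is home (value of joint start above 0.003 m and not (horizontal distance between tray_grip and seat below 0.008 m and z of tray_grip in the frame of seat between 0.088 and 0.0965 m and angle between tray_grip's own z axis and vertical below 0.05 rad and angle between the x axis of tray_grip and the x axis of seat, either way round below 0.08 rad)).
It also fails if it takes over 72 s, if anything falls off the work surface, if the arm or the gripper's body presses on something with over 40 N, if the wrist force passes 120 N, or if a joint passes its speed limit or range.

ROBOT

A 6-joint arm with a two-finger parallel gripper is mounted at the origin on the work surface. World frame = base frame: x ahead of the robot, y to its left, z up, the work surface at z = 0. Lengths are in mm, angles in rad, forces in N, time in s.
With the tool pointing down it reaches from about 350 to 875 mm from the base axis. Payload 4.2 kg.
Tool frame: the origin (TCP) lies at the very end of the fingers, on their centre line; the grasp point (between the pads) lies 19 mm behind it; z points along the fingers, y is the direction in which the jaws open and shut (so a half turn about z gives the same grasp; the last joint's range is limited). The gripper opens to 85 mm and grips with 20 to 120 N. Pads are 22 mm wide; open, the fingers measure 114 mm over their backs; the gripper's body (76 mm by 85 mm) begins 54 mm behind the grasp point. The pads swing forward as they close: fully open they stand 13 mm farther back than shut.
Start: joints at [-0.992, 0.385, 0.008, 0, -1.194, -0.259], TCP at [196.501, -593.285, 231.312] pointing down, gripper open.
Joint ranges: [-3.14, 3.14], [-1.21, 2.06], [-1.07, 1.41], [-3.16, 2.05], [-2.99, -0.16], [-3.1, 3.1]. Speed limits (rad/s): [2.79, 2.79, 3.14, 3.14, 3.14, 3.14].

INTERFACE

Orientations are given as a unit quaternion [x, y, z, w].
In Python, from bench import arm gives the robot as it stands.
- The arm moves only by the tool apply_moves, never from a script. Its argument "plan" is one flat list of numbers, 5 for each row, row after row: the gripper's target within -1 to 1 (shut at 1, half-way at 0, fully open at -1), then the shift along the world's x, y, z in m, then the turn about the world's z in degrees. A call has 1 to 8 rows; each row is the pose to reach, as a shift and turn from the pose commanded when the call began; what a row does not reach only later rows make up. A row lasts 1/12 s, in which the tool goes at most 41.7 mm and 7.16 degrees, less where a joint would pass 70% of its speed; a pose out of reach is approached as far as the arm can. A call with a gripper value outside its range is refused whole. The fingers move at their own pace and stop on an object; the grip force is fixed at half the most. Time passes only in rows, so rows that repeat a pose let the fingers close. It gives the time, the measured TCP pose, the force and the opening at its end, in the units of the state.
- arm.read_state(): the state, without advancing time (a new reading comes with each control period).
- arm.get_image(name): name is "side" or "top" or "wrist"; returns a dict with "color" (384x512x3 uint8, red, green, blue), "range_z" (384x512 float32, mm along the optical axis (not along the pixel's ray), 0 where there is no reading), "camera_matrix" (3x3 intrinsics, pixels), "camera_from_world" (4x4, takes a point from world to camera coordinates); the wrist camera has in their place "mount" (4x4, takes a point from camera to tool coordinates, whose origin is the TCP and whose axes are the flange's). Camera axes: x right, y down, z forward; pixel columns grow to the right and rows downward; lengths in mm; the calibration is good to about 2 mm. A picture is of the moment at which its call begins: read the wrist's pose just before it.
- arm.job_done(): hands the job in, once; it reports no verdict.
The state is a dict: "clock": time; "joints": joint angles; "joint_vel": joint speeds; "joint_efforts": joint torques, N m; "position": TCP position; "ee_rot": TCP orientation; "contact_force": force on the tool from outside, world axes, zero at the start; "wrist_torque": the same for the moment, N m; "gripper_width": finger opening in mm.
Only numpy, scipy, OpenCV 4.12 (cv2) and the standard library are available. Lean on these libraries where they do the work, as an engineer would, in place of code of your own. Each camera call takes 0.05 s, during which the arm holds its last target.

## Working session

There is one attempt and no reset: what is moved stays moved. The work goes in short steps, Python scripts to look and compute and a tool call to move; the robot and the scene stay as the last step left them, time stands still between calls to the robot, and variables do not carry over. Pictures are saved under pics/ and viewed, and the job is handed in when it is done.

Besides the shell and the picture viewer there is one more tool, called after "Call:" in YAML: its name, and indented under it one key for each argument. apply_moves: Moves the arm, as the interface text tells. Its arguments: {"type":"object","properties":{"plan":{"type":"array","items":{"type":"number"}}},"required":["plan"]}

```bash
ls; mkdir -p pics; cat > h.py <<'E'
import numpy as np,cv2
from bench import arm
def snap(n,f):
    im=arm.get_image(n); np.savez('%s.npz'%f,**im); cv2.imwrite('pics/%s.png'%f,im['color'][:,:,::-1]); return im
def load(f): return dict(np.load('%s.npz'%f))
def world(im,u,v,z=None):
    K=im['camera_matrix'];T=np.linalg.inv(im['camera_from_world'])
    d=z if z is not None else im['range_z'][int(round(v)),int(round(u))]
    p=np.linalg.inv(K)@[u,v,1]*d
    return T[:3,:3]@p+T[:3,3]
def cloud(im):
    K=im['camera_matrix'];T=np.linalg.inv(im['camera_from_world'])
    v,u=np.mgrid[:384,:512];p=np.stack([u,v,np.ones_like(u)],-1)@np.linalg.inv(K).T*im['range_z'][...,None]
    return p@T[:3,:3].T+T[:3,3]
def crop(f,x0,x1,y0,y1,s,o):
    c=cv2.imread('pics/%s.png'%f)[y0:y1,x0:x1]; cv2.imwrite('pics/%s.png'%o,cv2.resize(c,None,fx=s,fy=s,interpolation=cv2.INTER_CUBIC))
E
python3 - <<'E'
from h import *
print(arm.read_state())
for n in('side','top'):
    im=snap(n,n+'0');print(np.linalg.inv(im['camera_from_world'])[:3,3])
E
```

```text
pics
{'clock': 0.0, 'joints': array([-9.92407404e-01,  3.85566736e-01,  6.57579878e-03, -5.18461530e-04,
       -1.19395652e+00, -2.58622861e-01]), 'joint_vel': array([ 0.00030329,  0.00086002,  0.00062645, -0.00028022,  0.00120609,
       -0.00088233]), 'joint_efforts': array([ 2.49334798e-04, -3.92287481e+01,  1.88395786e+01,  4.18618709e+00,
       -4.64492725e-03,  8.86842003e-06]), 'position': array([ 196.31187136, -592.74112703,  230.19295443]), 'ee_rot': array([-1.59108201e-01,  9.87260536e-01,  1.08065830e-03, -2.16960914e-04]), 'contact_force': array([-1.09956707, -0.58339002,  0.14539403]), 'wrist_torque': array([-0.04680357,  0.04126112, -0.00208152]), 'gripper_width': 85.4449577034187}
[  21.32304085  599.21902092 1096.81755803]
[ 418.33672274  -63.95886835 1594.76739703]
```

View pics/top0.png

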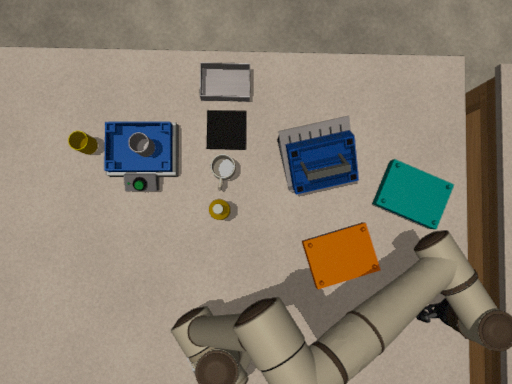

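View pics/side0.png

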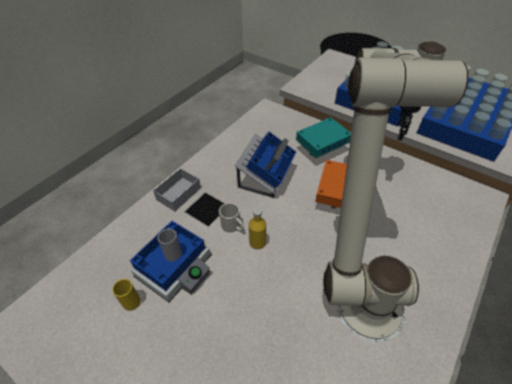

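```bash
python3 - <<'E'
from h import *
crop('top0',60,260,55,225,4,'c1');crop('top0',265,375,105,205,6,'c2');crop('side0',110,300,120,320,3,'c3')
im=load('top0')
for n,u,v in [('beak rim L',130,144),('beak in',141,146),('tray rim',108,160),('rimR',175,150),('btn',139,184),('mat',227,130),('mug',224,166),('bottle',219,209),('bar',325,167),('yellow',80,142)]:
    print(n,world(im,u,v).round(1))
E
```

```text
beak rim L [632.9 273.1 153.4]
beak in [641.5 260.9  57.3]
tray rim [589.5 348.8 107.8]
rimR [631.6 154.5  50.7]
btn [519.9 258.8  78.8]
mat [707.   -7.2   4.5]
mug [5.879e+02 2.000e-01 7.900e+00]
bottle [444.2   4.2 202.4]
bar [ 572.3 -301.6  173.8]
yellow [657.9 468.5   9.9]
```

View pics/c1.png

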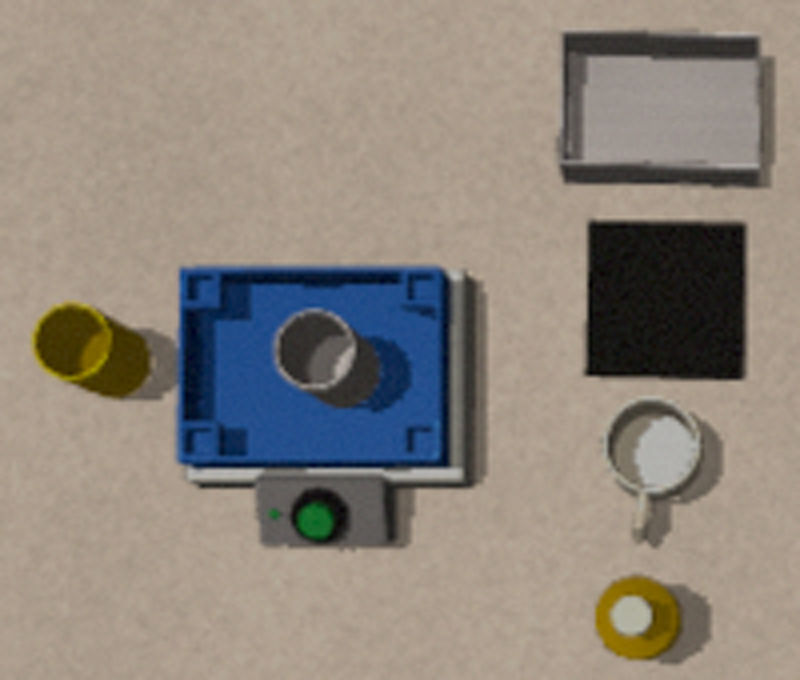

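View pics/c2.png

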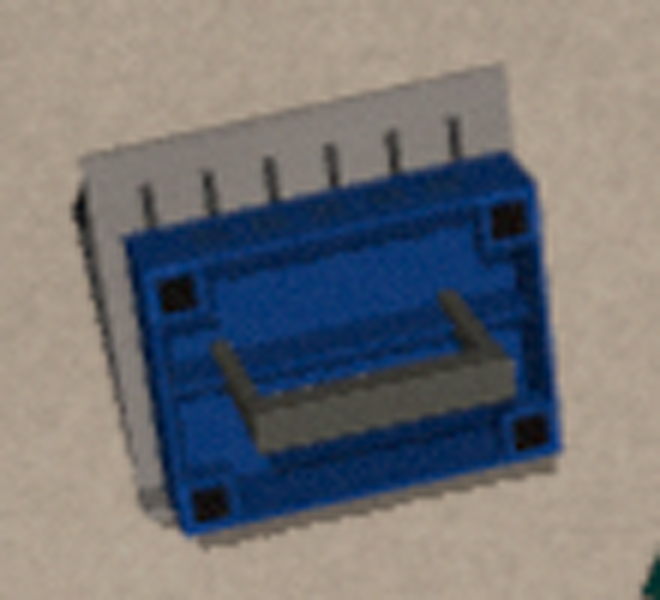

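View pics/c3.png

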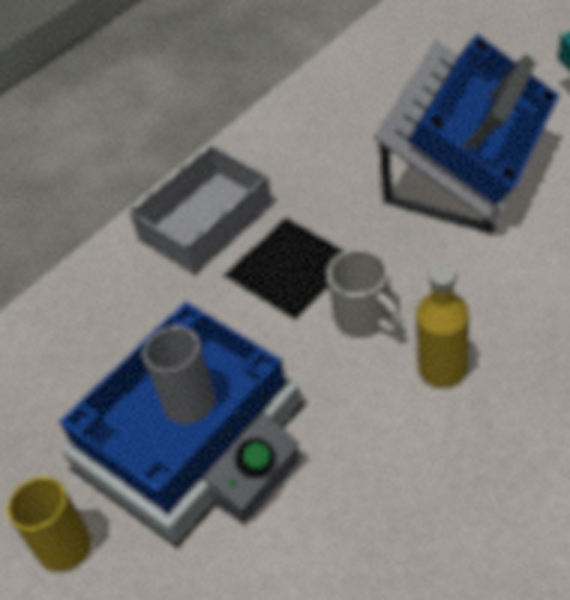

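```bash
cat > fit.py <<'E'
from h import *
def rect(P):
    r=cv2.minAreaRect(P.astype(np.float32)); b=cv2.boxPoints(r); return r,b
def sel(C,col,box,z):
    return (C[...,0]>box[0])&(C[...,0]<box[1])&(C[...,1]>box[2])&(C[...,1]<box[3])&(C[...,2]>z[0])&(C[...,2]<z[1])
E
python3 - <<'E'
from fit import *
for f in('top0','side0'):
    im=load(f);C=cloud(im);c=im['color'].astype(int);blue=(c[...,2]>c[...,0]+40)
    # table height
    print(f,'table',np.median(C[...,2][sel(C,c,(450,550,50,120),(-20,20))]))
    m=sel(C,c,(560,720,120,400),(97,112))&blue
    P=C[m];print('rim z',np.median(P[:,2]),rect(P[:,:2]))
    m=sel(C,c,(560,720,160,340),(125,185));P=C[m]
    print('beaker ztop',np.percentile(P[:,2],[50,90,98]),len(P));
    Q=P[P[:,2]>np.percentile(P[:,2],98)-6];print(cv2.minEnclosingCircle(Q[:,:2].astype(np.float32)),Q.min(0),Q.max(0))
    m=sel(C,c,(600,800,-100,90),(0,12))&(c.sum(-1)<110)
    P=C[m];print('mat',P.min(0),P.max(0),rect(P[:,:2]))
    m=(c[...,1]>c[...,0]+40)&(c[...,1]>c[...,2]+30)&sel(C,c,(470,560,200,300),(50,110))
    P=C[m];print('btn',np.median(P,0),P.min(0),P.max(0),len(P))
    m=sel(C,c,(460,720,-430,-190),(20,260))&blue;P=C[m]
    print('tray',P.min(0),P.max(0),rect(P[:,:2]))
    grey=(abs(c[...,0]-c[...,2])<25)
    m=sel(C,c,(520,600,-400,-220),(155,260))&grey;P=C[m];print('bar',P.min(0),P.max(0),rect(P[:,:2]),len(P))
E
```

```text
top0 table 0.3794762033533061
rim z 104.38104967153402 (((635.292724609375, 262.5672912597656), (148.54725646972656, 201.93145751953125), 1.0220216512680054), array([[559.23   , 362.19217],
       [562.8318 , 160.29282],
       [711.35547, 162.94241],
       [707.75366, 364.84177]], dtype=float32))
beaker ztop [153.38650023 165.41986899 167.79633179] 187
((638.0052490234375, 245.91751098632812), 29.91876792907715) [608.48149554 217.68935034 161.84011309] [667.49147504 273.887861   171.29939567]
mat [ 6.44806365e+02 -6.69302693e+01  5.53184999e-03] [770.95080898  58.96527878  11.98714456] (((707.534912109375, -3.7969093322753906), (126.85367584228516, 124.89871215820312), 0.9233535528182983), array([[643.11    ,  57.622223],
       [645.1227  , -67.26028 ],
       [771.95984 , -65.21604 ],
       [769.94714 ,  59.66646 ]], dtype=float32))
btn [517.03797196 261.96839388  78.8238839 ] [504.98395936 247.97129535  56.78965652] [529.13957764 296.44781909  90.6998125 ] 65
tray [ 498.92374994 -416.44031153   52.64948756] [ 687.60799336 -190.20432778  182.63834662] (((593.9286499023438, -302.
[... 1536 characters left out ...]
546] 58
tray [ 499.64750705 -415.79644436   54.58341862] [ 680.14897744 -190.19855826  173.32528256] (((589.9793090820312, -302.84130859375), (144.65354919433594, 206.28759765625), 13.909059524536133), array([[ 494.97937, -220.10785],
       [ 544.56714, -420.3468 ],
       [ 684.97925, -385.57477],
       [ 635.3915 , -185.33582]], dtype=float32))
bar [ 535.69216181 -374.82565931  155.24414459] [ 585.94929386 -240.3689566   188.47631008] (((561.49853515625, -309.27691650390625), (28.110673904418945, 134.93936157226562), 12.750490188598633), array([[ 532.89886, -246.5731 ],
       [ 562.6807 , -378.1849 ],
       [ 590.0982 , -371.9807 ],
       [ 560.31635, -240.36893]], dtype=float32)) 158
```

Beaker: the steel one at (141,144) inside the lower blue tray, not the yellow one at (80,142). Tray: the blue one at (320,165), with handle, on the sloping stand, not the orange one at (341,255) or the turquoise one at (413,193). The enlarged crops confirm both. Moving to the beaker.

Call:
apply_moves:
  plan: [-1,0.1,0.15,0.1,-18.3,-1,0.2,0.3,0.1,-18.3,-1,0.2,0.3,0.1,-18.3,-1,0.2,0.3,0.1,-18.3,-1,0.2,0.3,0.1,-18.3,-1,0.3,0.6,0.1,-18.3,-1,0.3,0.6,0.1,-18.3,-1,0.3,0.6,0.1,-18.3]

```text
clock: 0.77
position: [355.6, -313.8, 301.4]
ee_rot: [-0.0, 1.0, 0.0, -0.0]
contact_force: [1.4, 0.4, -0.6]
gripper_width: 85.5
```

Call:
apply_moves:
  plan: [-1,0.26,0.52,0.03,0,-1,0.26,0.52,0.03,0,-1,0.26,0.52,0.03,0,-1,0.26,0.52,0.03,0,-1,0.26,0.52,0.03,0,-1,0.26,0.52,0.03,0,-1,0.26,0.52,0.03,0,-1,0.26,0.52,0.03,0]

```text
clock: 1.43
position: [504.4, -16.0, 318.6]
ee_rot: [-0.0, 1.0, 0.0, -0.0]
contact_force: [0.8, -0.8, -0.0]
gripper_width: 85.5
```

Call:
apply_moves:
  plan: [-1,0.11,0.23,0.0,0,-1,0.11,0.23,0.0,0,-1,0.11,0.23,0.0,0,-1,0.11,0.23,0.0,0,-1,0.11,0.23,0.0,0,-1,0.11,0.23,0.0,0,-1,0.11,0.23,0,0,-1,0.11,0.23,0,0]

```text
clock: 2.1
position: [614.5, 214.3, 315.9]
ee_rot: [-0.002, 1.0, -0.001, -0.002]
contact_force: [-0.1, -1.0, -0.8]
gripper_width: 85.2
```

Call:
apply_moves:
  plan: [-1,0.024,0.032,0,0,-1,0.024,0.032,0,0,-1,0.024,0.032,-0.12,0,-1,0.024,0.032,-0.12,0,-1,0.024,0.032,-0.12,0,-1,0.024,0.032,-0.12,0,-1,0.024,0.032,-0.12,0,-1,0.024,0.032,-0.12,0]

```text
clock: 2.77
position: [639.8, 243.7, 201.9]
ee_rot: [-0.0, 1.0, 0.001, 0.002]
contact_force: [0.7, 0.6, 0.4]
gripper_width: 85.7
```

```bash
python3 - <<'E'
from h import *
s=arm.read_state();print(s['position'],s['ee_rot'],s['contact_force'])
snap('wrist','w1');snap('side','s1');crop('s1',90,260,100,310,3,'s1c')
E
```

```text
[639.81111574 243.65280604 201.89101631] [-1.80573720e-04  9.99997055e-01  5.62935826e-04  2.35396583e-03] [0.73135234 0.60601276 0.35149877]
```

View pics/w1.png

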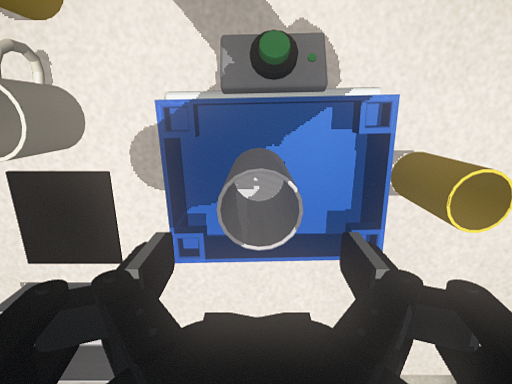

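View pics/s1c.png

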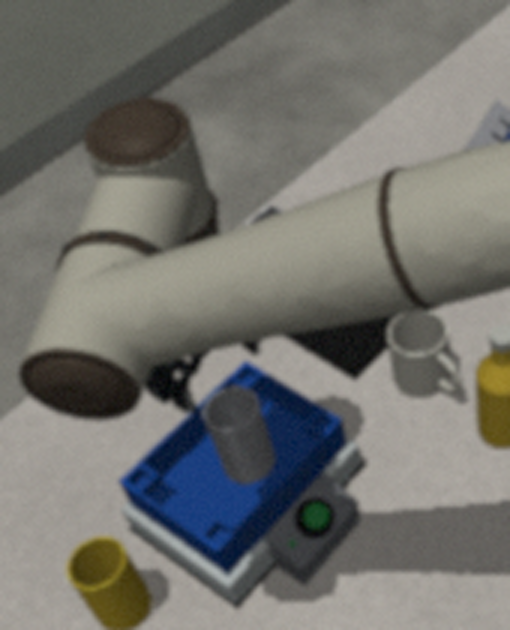

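```bash
python3 - <<'E'
from h import *
im=snap('top','t1');C=cloud(im);c=im['color']
m=(C[...,2]>215)
P=C[m]
a=np.arctan2(246,638)
r=P[:,0]*np.cos(a)+P[:,1]*np.sin(a);t=-P[:,0]*np.sin(a)+P[:,1]*np.cos(a)
for k in range(-200,800,50):
    s=(r>k)&(r<k+50)
    if s.sum(): print(k,P[s,2].max().round(),t[s].min().round(),t[s].max().round())
im=load('s1');C=cloud(im);P=C[(C[...,2]>215)]
r=P[:,0]*np.cos(a)+P[:,1]*np.sin(a)
for k in range(0,800,50):
    s=(r>k)&(r<k+50)
    if s.sum(): print(k,P[s,2].min().round(),P[s,2].max().round())
s=arm.read_state();print(s['joints'])
w=load('w1');print(w['mount'])
E
```

```text
-50 248.0 -74.0 79.0
0 346.0 -77.0 102.0
50 461.0 -33.0 128.0
100 571.0 101.0 163.0
150 692.0 114.0 184.0
200 712.0 -8.0 221.0
250 710.0 -10.0 226.0
300 701.0 -1.0 125.0
350 1595.0 -210.0 137.0
400 653.0 47.0 149.0
450 633.0 61.0 158.0
500 610.0 76.0 166.0
550 585.0 91.0 202.0
600 563.0 -66.0 219.0
650 568.0 -74.0 216.0
700 567.0 -42.0 82.0
0 215.0 380.0
50 242.0 472.0
100 336.0 568.0
150 436.0 696.0
200 520.0 1097.0
250 612.0 708.0
300 588.0 698.0
350 560.0 670.0
400 552.0 652.0
450 535.0 631.0
500 511.0 606.0
550 484.0 582.0
600 424.0 561.0
650 217.0 564.0
700 215.0 564.0
[ 6.00766256e-01  5.02166741e-01  1.23960634e-01  7.10010229e-04
 -1.18627124e+00 -2.17143956e+00]
[[ 5.73932927e-04 -9.64199946e-01 -2.65175667e-01  6.82451489e+01]
 [ 9.99999584e-01  3.65293528e-04  8.36112493e-04 -5.84474156e-01]
 [-7.09312666e-04 -2.65176036e-01  9.64199755e-01 -1.42949819e+02]
 [ 0.00000000e+00  0.00000000e+00  0.00000000e+00  1.00000000e+00]]
```

View pics/t1.png

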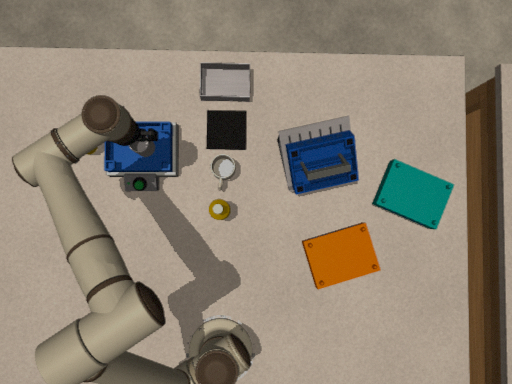

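```bash
cat >> h.py <<'E'
from scipy.spatial.transform import Rotation as R
def wcloud(f,pos,q):
    im=load(f);K=im['camera_matrix'];M=im['mount']
    v,u=np.mgrid[:384,:512];p=np.stack([u,v,np.ones_like(u)],-1)@np.linalg.inv(K).T*im['range_z'][...,None]
    t=p@M[:3,:3].T+M[:3,3]
    return t@R.from_quat(q).as_matrix().T+pos
E
python3 - <<'E'
from fit import *
s=arm.read_state();print(s['clock'],s['position'])
C=wcloud('w1',[638.7,245.5,201.9],[0,1,0,0])
im=load('w1');c=im['color'].astype(int);blue=(c[...,2]>c[...,0]+40)
m=sel(C,c,(560,720,160,340),(150,180));P=C[m];P=P[P[:,2]>np.percentile(P[:,2],95)-6];print(P[:,2].max(),cv2.minEnclosingCircle(P[:,:2].astype(np.float32)))
m=sel(C,c,(500,800,120,400),(95,112))&blue;print(np.median(C[m][:,2]),rect(C[m][:,:2]))
m=sel(C,c,(600,800,-100,90),(-5,12))&(c.sum(-1)<110);P=C[m];print(P.min(0),P.max(0))
E
```

```text
2.9167 [639.67410895 244.38725822 202.41854716]
165.93878095293647 ((635.1256103515625, 246.55697631835938), 30.016979217529297)
105.2113209694904 (((633.1650390625, 262.8714904785156), (150.17079162597656, 200.86619567871094), 1.2442048788070679), array([[555.91656, 361.6505 ],
       [560.27814, 160.83168],
       [710.4135 , 164.09247],
       [706.05194, 364.91132]], dtype=float32))
[642.15058231 -68.42579006   1.06556313] [769.26707965  60.71169309   5.923874  ]
```

Call:
apply_moves:
  plan: [-1,-0.001,0,-0.04,0,-1,-0.001,0,-0.08,0,-1,-0.001,0,-0.08,0,0.3,-0.001,0,-0.08,0,1,-0.001,0,-0.08,0,1,-0.001,0,-0.08,0,1,-0.001,0,-0.08,0,1,-0.001,0,-0.08,0]

```text
clock: 3.58
position: [639.5, 245.1, 122.7]
ee_rot: [-0.001, 1.0, 0.002, 0.003]
contact_force: [-0.5, 1.4, 7.6]
gripper_width: 59.6
```

Call:
apply_moves:
  plan: [1,0,0,0,0,1,0,0,0,0,1,0,0,0,0,1,0,0,0,0]

```text
clock: 3.92
position: [639.4, 245.1, 122.7]
ee_rot: [-0.001, 1.0, 0.002, 0.003]
contact_force: [-0.8, 0.7, 6.4]
gripper_width: 59.4
```

Call:
apply_moves:
  plan: [1,0,0,0.02,0,1,0,0,0.06,0,1,0,0,0.1,0,1,0,0,0.12,0,1,0,0,0.12,0,1,0.01,-0.03,0.12,0,1,0.02,-0.06,0.12,0,1,0.03,-0.09,0.12,0]

```text
clock: 4.58
position: [666.6, 153.4, 238.2]
ee_rot: [-0.001, 1.0, 0.0, -0.001]
contact_force: [1.0, -0.4, -0.9]
gripper_width: 59.8
```

Call:
apply_moves:
  plan: [1,0.02,-0.03,0,0,1,0.03,-0.06,0,0,1,0.04,-0.09,0,0,1,0.04,-0.12,0,0,1,0.04,-0.145,0,0,1,0.04,-0.16,0,0,1,0.04,-0.16,0,0,1,0.04,-0.16,0,0]

```text
clock: 5.25
position: [706.9, -6.6, 238.2]
ee_rot: [0.001, 1.0, 0.0, -0.0]
contact_force: [0.6, -0.2, -1.3]
gripper_width: 59.7
```

```bash
python3 - <<'E'
from fit import *
s=arm.read_state();print(s['clock'],s['position'],s['ee_rot'],s['gripper_width'])
snap('wrist','w2');snap('side','s2');snap('top','t2');crop('s2',90,310,100,310,3,'s2c')
C=wcloud('w2',s['position'],s['ee_rot']);im=load('w2');c=im['color'].astype(int)
m=sel(C,c,(600,800,-100,90),(-5,12))&(c.sum(-1)<110);P=C[m];print(P.min(0),P.max(0))
im=load('t2');C=cloud(im);c=im['color'].astype(int);
E
```

```text
5.25 [706.91786441  -6.57904864 238.23763546] [ 5.27805414e-04  9.99999753e-01  2.58828748e-04 -3.83992380e-04] 59.703083654349214
[665.23951043 -43.68883507   1.64850423] [731.24366847  57.93855253   6.134288  ]
```

View pics/s2c.png

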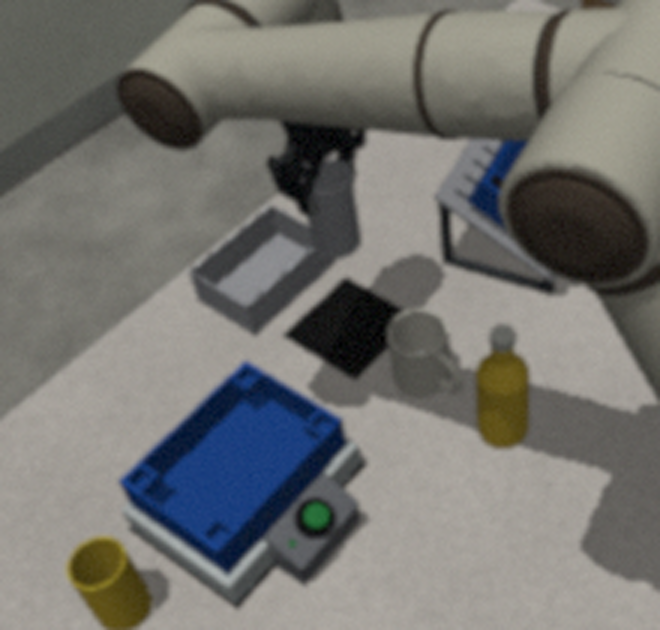

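View pics/w2.png

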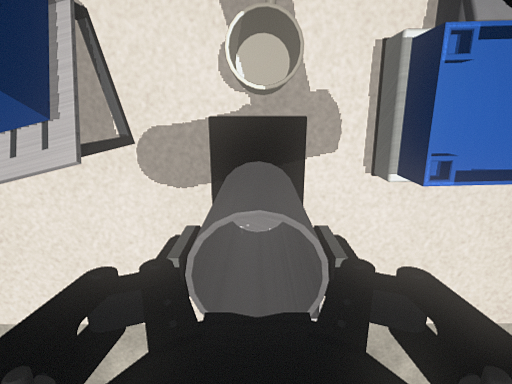

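Call:
apply_moves:
  plan: [1,0.001,0.002,-0.04,0,1,0.001,0.002,-0.08,0,1,0.001,0.002,-0.12,0,1,0.001,0.002,-0.145,0,1,0.001,0.002,-0.157,0,1,0.001,0.002,-0.163,0,1,0.001,0.002,-0.163,0,1,0.001,0.002,-0.163,0]

```text
clock: 6.07
position: [709.8, -3.4, 77.7]
ee_rot: [-0.001, 1.0, 0.0, 0.002]
contact_force: [-0.1, 0.1, -0.5]
gripper_width: 59.5
```

Call:
apply_moves:
  plan: [1,0,0,-0.002,0,1,0,0,-0.002,0]

```text
clock: 6.23
position: [709.3, -3.8, 75.7]
ee_rot: [-0.0, 1.0, 0.0, 0.002]
contact_force: [-0.2, -0.3, -2.7]
gripper_width: 59.5
```

Call:
apply_moves:
  plan: [1,0,0,-0.002,0,1,0,0,-0.003,0,1,0,0,-0.003,0]

```text
clock: 6.48
position: [709.1, -3.9, 72.7]
ee_rot: [-0.0, 1.0, 0.0, 0.001]
contact_force: [-1.1, 0.5, 5.0]
gripper_width: 59.6
```

Call:
apply_moves:
  plan: [1,0,0,-0.002,0,1,0,0,-0.002,0]

```text
clock: 6.65
position: [709.3, -3.9, 72.7]
ee_rot: [-0.001, 1.0, -0.0, 0.002]
contact_force: [-2.9, 1.5, 12.8]
gripper_width: 59.7
```

Standing on the mat. Releasing and rising straight up.

Call:
apply_moves:
  plan: [0,0,0,0.001,0,-1,0,0,0.001,0,-1,0,0,0.001,0,-1,0,0,0.001,0,-1,0,0,0.005,0,-1,0,0,0.04,0,-1,0,0,0.08,0,-1,0,0,0.12,0]

```text
clock: 7.32
position: [707.7, -4.4, 188.9]
ee_rot: [-0.0, 1.0, -0.0, -0.001]
contact_force: [1.2, -0.3, -0.2]
gripper_width: 85.3
```

Call:
apply_moves:
  plan: [-1,0,0,0.04,0,-1,-0.01,-0.04,0.08,3,-1,-0.04,-0.08,0.12,6,-1,-0.07,-0.12,0.12,9,-1,-0.1,-0.16,0.12,12,-1,-0.12,-0.2,0.12,14,-1,-0.13,-0.24,0.12,14,-1,-0.14,-0.26,0.12,14]

```text
clock: 7.98
position: [579.3, -238.6, 308.8]
ee_rot: [-0.122, 0.992, -0.0, 0.001]
contact_force: [0.2, -0.5, 0.3]
gripper_width: 85.1
```

```bash
python3 - <<'E'
from fit import *
s=arm.read_state();print(s['clock'],s['position'],s['ee_rot'],s['gripper_width'])
snap('wrist','w3');snap('side','s3');snap('top','t3');crop('s3',90,310,100,310,3,'s3c')
for f in('t3','s3'):
    im=load(f);C=cloud(im);c=im['color'].astype(int)
    m=sel(C,c,(640,780,-70,60),(100,130));P=C[m];print(f,len(P))
    if len(P):print(P[:,2].max(),cv2.minEnclosingCircle(P[:,:2].astype(np.float32)))
E
```

```text
7.9833 [ 579.32999195 -238.57357083  308.81511833] [-1.22437811e-01  9.92475970e-01 -2.23007249e-04  6.18321188e-04] 85.13947660426494
t3 31
125.15177939273622 ((709.9281005859375, 9.14028263092041), 26.292591094970703)
s3 92
115.77313728512581 ((710.0147094726562, -1.1635011434555054), 31.445261001586914)
```

View pics/s3c.png

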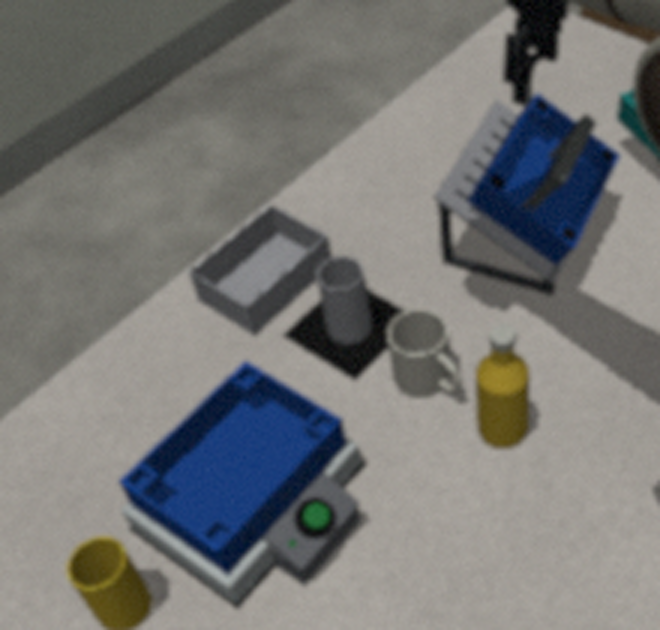

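View pics/w3.png

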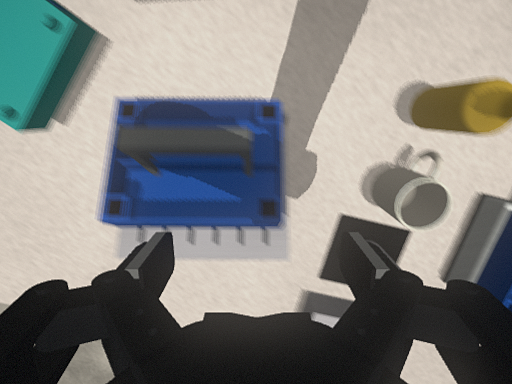

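Call:
apply_moves:
  plan: [-1,-0.01,-0.04,0.01,90,-1,-0.02,-0.07,0.01,90,-1,-0.02,-0.07,0.01,90,-1,-0.02,-0.07,0.01,90,-1,-0.02,-0.07,0.01,90,-1,-0.02,-0.07,0.01,90,-1,-0.02,-0.07,0.01,90,-1,-0.02,-0.07,0.01,90]

```text
clock: 8.8
position: [561.2, -306.2, 317.4]
ee_rot: [-0.584, 0.812, 0.0, -0.0]
contact_force: [0.0, -0.5, -0.8]
gripper_width: 85.2
```

Call:
apply_moves:
  plan: [-0.2,0,0,0,32.4,-0.2,0,0,0,32.4,-0.2,0,0,0,32.4,-0.2,0,0,0,32.4,-0.2,0,0,0,32.4,-0.2,0,0,0,32.4,-0.2,0,0,0,32.4,-0.2,0,0,0,32.4]

```text
clock: 9.47
position: [560.9, -306.6, 317.7]
ee_rot: [0.785, -0.62, -0.0, 0.0]
contact_force: [-0.2, 0.6, -0.4]
gripper_width: 51.2
```

```bash
python3 - <<'E'
from fit import *
s=arm.read_state();print(s['clock'],s['position'],s['ee_rot'],s['gripper_width'],s['joints'])
snap('wrist','w4');snap('side','s4');crop('s4',220,360,60,220,4,'s4c')
M=R.from_quat(s['ee_rot']).as_matrix();print('tool y',np.degrees(np.arctan2(M[1,1],M[0,1])))
C=wcloud('w4',s['position'],s['ee_rot']);im=load('w4');c=im['color'].astype(int)
grey=(abs(c[...,0]-c[...,2])<25)
m=sel(C,c,(500,620,-400,-220),(150,215))&grey;P=C[m];print(P.min(0),P.max(0),rect(P[:,:2]),len(P))
E
```

```text
9.4667 [ 560.90888308 -306.61769979  317.65465253] [ 7.84675750e-01 -6.19906397e-01 -1.62123771e-04  3.08900846e-05] 51.24139776677963 [-2.47637509e-01  3.68487134e-01  1.96436729e-01 -7.72576319e-05
 -1.39906711e+00  4.81200212e-01]
tool y -166.61859844459505
[ 531.16460901 -378.42078289  150.08514901] [ 595.6055752  -246.54810583  187.17231264] (((563.1912841796875, -311.9847106933594), (36.430274963378906, 129.596435546875), 14.057244300842285), array([[ 529.7827 , -253.55127],
       [ 561.2605 , -379.26675],
       [ 596.59985, -370.41815],
       [ 565.1221 , -244.70267]], dtype=float32)) 3366
```

View pics/w4.png

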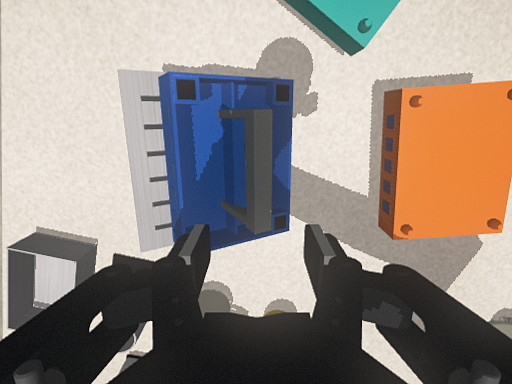

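View pics/s4c.png

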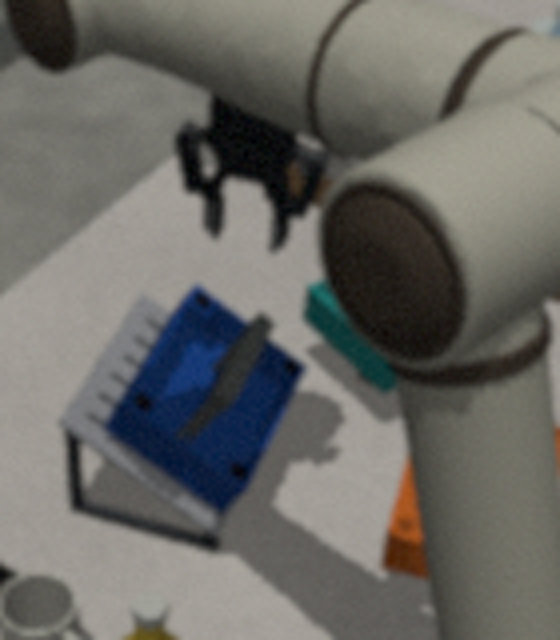

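```bash
python3 - <<'E'
from fit import *
for nm in('w4','t0'):
    if nm=='w4':
        C=wcloud('w4',[560.9,-306.6,317.7],[ 7.84675750e-01,-6.19906397e-01,0,0]);im=load('w4')
    else: im=load('top0');C=cloud(im)
    c=im['color'].astype(int)
    grey=(abs(c[...,0]-c[...,2])<25)&(abs(c[...,0]-c[...,1])<20)
    m=sel(C,c,(500,620,-400,-220),(150,215))&grey;P=C[m]
    yaw=np.radians(14);tx=np.array([np.cos(yaw)*.866,np.sin(yaw)*.866,.5]);tz=np.array([-np.cos(yaw)*.5,-np.sin(yaw)*.5,.866]);ty=np.array([-np.sin(yaw),np.cos(yaw),0])
    Q=P@np.stack([tx,ty,tz]).T
    z=Q[:,2];h,e=np.histogram(z,40);zt=e[h.argmax()]+(e[1]-e[0])/2
    T=Q[abs(z-zt)<4];print(nm,'ztop',zt,np.percentile(T,[1,50,99],axis=0).round(1))
    # plane normal
    TT=P[abs(z-zt)<4];U=np.linalg.svd(TT-TT.mean(0))[2];n=U[2]*np.sign(U[2][2]);print('n',n.round(3),'axis',U[0].round(3),len(TT))
    lo=np.percentile(T,1,axis=0);hi=np.percentile(T,99,axis=0);cc=np.array([(lo[0]+hi[0])/2,(lo[1]+hi[1])/2,np.median(T[:,2])-11])
    print('centre',cc@np.stack([tx,ty,tz]))
    b=(c[...,2]>c[...,0]+40)&sel(C,c,(460,720,-430,-190),(20,260));B=C[b]@np.stack([tx,ty,tz]).T
    h,e=np.histogram(B[:,2],60);print('blue z rel bar',[(int(e[i]-cc[2]),int(h[i])) for i in h.argsort()[::-1][:10]])
    S=B[abs(B[:,2]-cc[2]+43)<5];print('rim rel',np.percentile(S,[1,99],axis=0)-cc)
E
```

```text
w4 ztop -73.92553145175515 [[ 480.3 -502.3  -77.5]
 [ 492.1 -444.7  -74.5]
 [ 501.8 -376.5  -73. ]]
n [-0.457 -0.111  0.883] axis [-0.236  0.972 -0.   ] 2371
centre [ 560.40566784 -313.15368987  171.49144976]
blue z rel bar [(-89, 5388), (-91, 1668), (-44, 1248), (-42, 1123), (-87, 565), (-60, 439), (-61, 233), (-65, 219), (-73, 216), (-77, 216)]
rim rel [[-75.29298628 -99.60057904 -47.74135381]
 [ 74.67738929  99.26620851 -41.23911868]]
t0 ztop -77.55953266378545 [[ 481.3 -500.5  -81.3]
 [ 494.  -440.   -76.7]
 [ 505.8 -373.6  -73.7]]
n [-0.437 -0.113  0.892] axis [-0.233  0.972  0.008] 253
centre [ 563.00041732 -310.07987726  170.78133575]
blue z rel bar [(-88, 286), (-86, 237), (-90, 217), (-85, 196), (-92, 132), (-43, 128), (-41, 106), (-83, 97), (-45, 87), (-39, 67)]
rim rel [[-76.90939269 -98.90503744 -47.73443353]
 [ 75.55019666  99.30986883 -38.21940994]]
```

Call:
apply_moves:
  plan: [-0.2,0.0,-0.006,-0.04,0,-0.2,0.0,-0.006,-0.08,0,-0.2,0.0,-0.006,-0.12,0,-0.2,0.0,-0.006,-0.15,0,-0.2,0.0,-0.006,-0.168,0,-0.2,0.0,-0.006,-0.168,0,-0.2,0,-0.006,-0.168,0]

```text
clock: 10.15
position: [560.5, -313.3, 149.4]
ee_rot: [0.785, -0.62, -0.001, 0.001]
contact_force: [0.6, 0.0, 0.1]
gripper_width: 51.1
```

```bash
python3 - <<'E'
from fit import *
s=arm.read_state();print(s['clock'],s['position'],s['contact_force'],s['gripper_width'])
snap('wrist','w5');snap('side','s5');crop('s5',220,360,60,220,4,'s5c')
E
```

```text
10.15 [ 560.46138944 -313.28175688  149.39437988] [0.57806776 0.03031184 0.06847966] 51.12721261177543
```

View pics/w5.png

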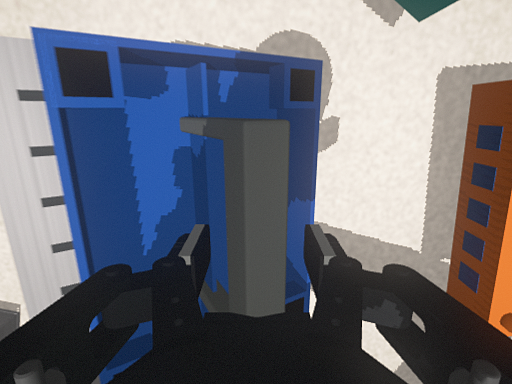

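View pics/s5c.png

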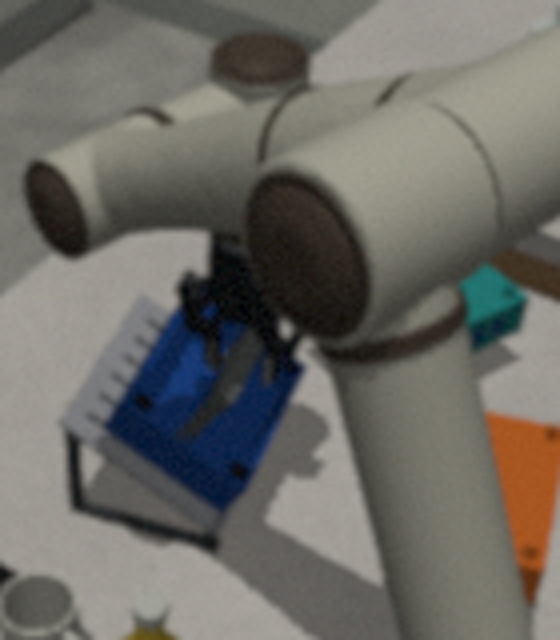

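Call:
apply_moves:
  plan: [0.2,0,0,0,0,0.4,0,0,0,0,1,0,0,0,0,1,0,0,0,0,1,0,0,0,0,1,0,0,0,0]

```text
clock: 10.75
position: [561.0, -313.7, 152.4]
ee_rot: [0.785, -0.62, 0.002, -0.0]
contact_force: [-3.6, 1.0, 5.8]
gripper_width: 27.1
```

```bash
python3 - <<'E'
from fit import *
s=arm.read_state();print(s['clock'],s['position'],s['contact_force'],s['wrist_torque'],s['gripper_width'])
snap('wrist','w6')
E
```

```text
10.75 [ 561.02489476 -313.65308945  152.37937549] [-3.63344306  1.02638954  5.76435266] [ 0.21444656  0.49901011 -0.0089444 ] 27.13101903809751
```

View pics/w6.png

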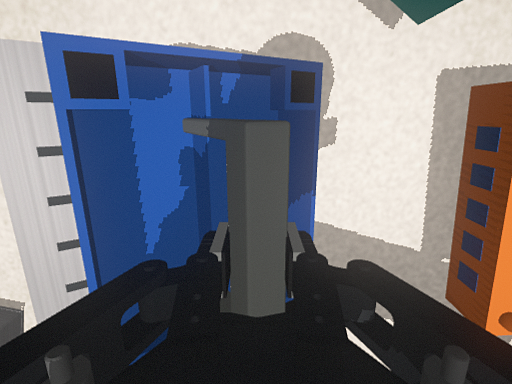

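Call:
apply_moves:
  plan: [1,-0.004,-0.001,0.008,0,1,-0.008,-0.002,0.016,0,1,-0.012,-0.003,0.024,0,1,-0.015,-0.004,0.032,0,1,-0.018,-0.004,0.04,0,1,-0.022,-0.005,0.05,0,1,-0.022,-0.005,0.05,0]

```text
clock: 11.38
position: [538.6, -318.9, 202.7]
ee_rot: [0.785, -0.62, 0.002, -0.0]
contact_force: [0.8, -1.0, -3.2]
gripper_width: 26.8
```

```bash
python3 - <<'E'
from fit import *
s=arm.read_state();print(s['clock'],s['position'],s['contact_force'],s['wrist_torque'],s['gripper_width'])
snap('wrist','w7');snap('side','s7');crop('s7',220,360,60,220,4,'s7c')
E
```

```text
11.3833 [ 538.63669671 -318.93982478  202.70742063] [ 0.80027714 -0.99315189 -3.15078821] [-0.1184127  -0.00337655 -0.02970412] 26.752400916292473
```

View pics/w7.png

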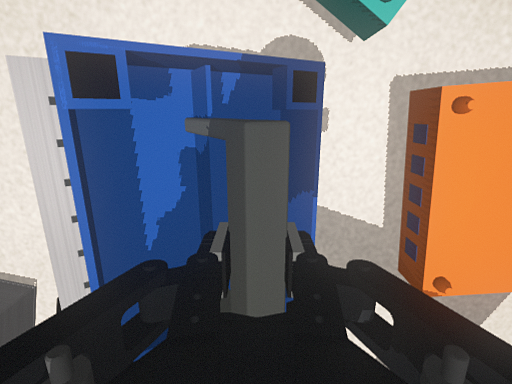

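View pics/s7c.png

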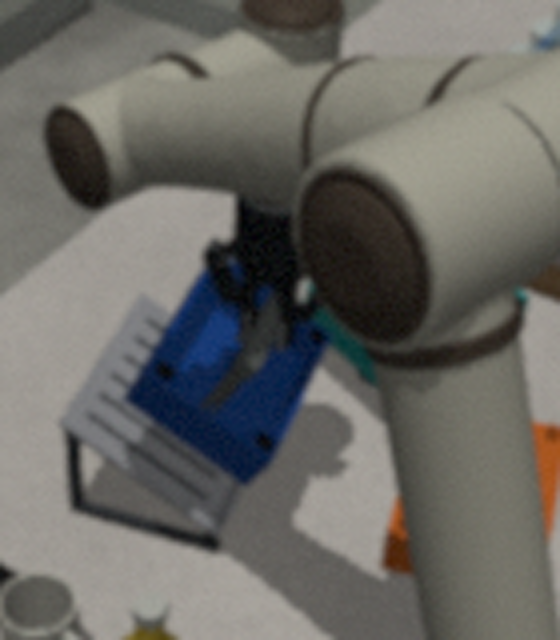

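Held but still leaning as on the stand (the pads grip two edges). The tool can't tilt, so I'll set the tray's lugs on free counter at left-front, let it rotate level inside the caged jaws, and regrip squarely.

Call:
apply_moves:
  plan: [1,-0.005,0,0.03,0,1,-0.01,0,0.06,0,1,-0.02,0.01,0.09,0,1,-0.03,0.03,0.12,0,1,-0.04,0.05,0.15,0,1,-0.05,0.07,0.17,0,1,-0.06,0.09,0.19,0,1,-0.07,0.12,0.2,0]

```text
clock: 12.15
position: [468.6, -198.3, 402.0]
ee_rot: [0.784, -0.62, 0.002, -0.0]
contact_force: [1.3, 0.5, -3.2]
gripper_width: 26.8
```

Call:
apply_moves:
  plan: [1,-0.015,0.03,0,-1,1,-0.03,0.06,0,-3,1,-0.045,0.09,0,-5,1,-0.06,0.12,0,-7,1,-0.075,0.15,0,-9,1,-0.09,0.18,0,-11,1,-0.1,0.21,0,-12.3,1,-0.11,0.24,0,-12.3]

```text
clock: 12.82
position: [357.0, 42.9, 399.6]
ee_rot: [0.714, -0.7, -0.0, -0.0]
contact_force: [1.5, 1.1, -5.3]
gripper_width: 26.4
```

Call:
apply_moves:
  plan: [1,-0.01,0.03,0,0,1,-0.02,0.06,0,0,1,-0.03,0.09,-0.01,0,1,-0.04,0.12,-0.02,0,1,-0.05,0.15,-0.04,0,1,-0.055,0.18,-0.06,0,1,-0.06,0.21,-0.08,0,1,-0.06,0.24,-0.1,0]

```text
clock: 13.48
position: [296.9, 282.9, 298.8]
ee_rot: [0.715, -0.7, -0.001, -0.0]
contact_force: [0.3, -0.4, -4.3]
gripper_width: 26.6
```

```bash
python3 - <<'E'
from fit import *
s=arm.read_state();print(s['clock'],s['position'],s['contact_force'],s['wrist_torque'],s['gripper_width'])
snap('wrist','w8');snap('side','s8')
E
```

```text
13.4833 [296.93963445 282.8652372  298.84947586] [ 0.27520392 -0.37964866 -4.32792138] [ 0.02246913 -0.01641702 -0.00640496] 26.56934002795413
```

View pics/s8.png

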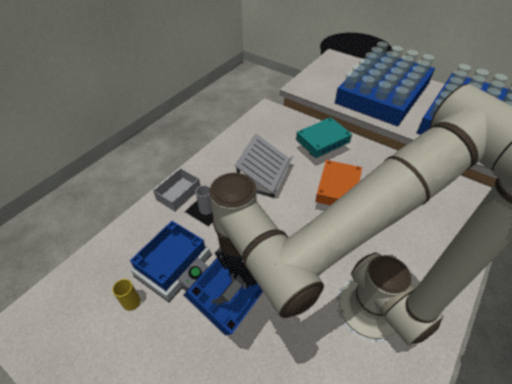

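View pics/w8.png

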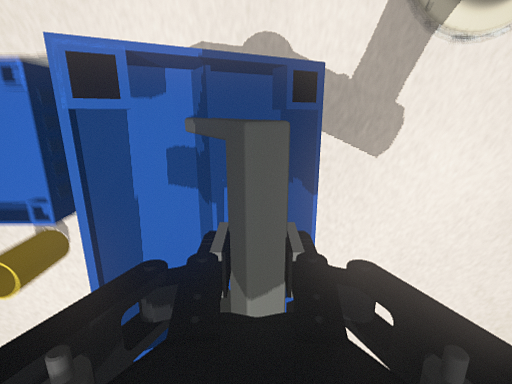

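```bash
cat > tilt.py <<'E'
from fit import *
import sys
def tray(f,s,zoff=None):
    # fit floor plane in the tray from wrist picture, in tool axes -> world
    C=wcloud(f,s['position'],s['ee_rot']);im=load(f);c=im['color'].astype(int)
    blue=(c[...,2]>c[...,0]+40)&(im['range_z']<330)&(im['range_z']>50)
    v,u=np.mgrid[:384,:512]
    for nm,b in(('front-left rim/whole',blue),):
        P=C[b];best=None;rng=np.random.default_rng(0);out=[]
        for _ in range(600):
            q=P[rng.choice(len(P),3,replace=False)];n=np.cross(q[1]-q[0],q[2]-q[0]);L=np.linalg.norm(n)
            if L<500: continue
            n/=L
            if abs(n[2])<.7: continue
            k=(abs((P-q[0])@n)<1.5)
            if best is None or k.sum()>best.sum(): best=k
        Q=P[best];cc=Q.mean(0);n=np.linalg.svd(Q-cc,full_matrices=False)[2][2];n*=np.sign(n[2])
        print('floor n',n.round(3),'tilt',np.degrees(np.arccos(n[2])).round(1),'pts',len(Q),len(P),'dist TCP->floor',((s['position']-cc)@n).round(1),'mean',cc.round(1))
if __name__=='__main__':
    s=arm.read_state();print(s['clock'],s['position'],s['contact_force'],s['wrist_torque'],s['gripper_width'])
    snap('wrist',sys.argv[1]);tray(sys.argv[1],s)
E
python3 tilt.py w9
```

```text
13.5833 [296.85945    283.95468942 295.58125824] [-0.41025898 -0.88898295 -4.84370538] [-0.29484508  0.09865742 -0.05951967] 26.447017907789288
floor n [-0.476 -0.005  0.879] tilt 28.5 pts 23003 41673 dist TCP->floor 72.0 mean [362.  253.5 248.8]
```

Call:
apply_moves:
  plan: [1,0,0,-0.04,0,1,0,0,-0.08,0,1,0,0,-0.12,0,1,0,0,-0.15,0,1,0,0,-0.17,0,1,0,0,-0.182,0,1,0,0,-0.184,0,1,0,0,-0.184,0]

```text
clock: 14.3
position: [298.8, 281.6, 116.0]
ee_rot: [0.714, -0.7, 0.0, 0.0]
contact_force: [1.1, -0.0, -4.0]
gripper_width: 26.5
```

Call:
apply_moves:
  plan: [1,0,0,-0.003,0,1,0,0,-0.005,0,1,0,0,-0.005,0]

```text
clock: 14.55
position: [298.8, 282.2, 111.5]
ee_rot: [0.714, -0.7, -0.0, -0.001]
contact_force: [0.4, -0.6, -4.2]
gripper_width: 26.6
```

Call:
apply_moves:
  plan: [1,0,0,-0.002,0,1,0,0,-0.004,0,1,0,0,-0.006,0,1,0,0,-0.006,0]

```text
clock: 14.88
position: [298.7, 282.2, 104.9]
ee_rot: [0.714, -0.7, -0.0, -0.0]
contact_force: [-0.3, 0.5, -2.4]
gripper_width: 26.7
```

Call:
apply_moves:
  plan: [1,0,0,-0.001,0,1,0,0,-0.002,0,1,0,0,-0.002,0]

```text
clock: 15.13
position: [299.3, 282.4, 104.3]
ee_rot: [0.714, -0.7, 0.0, -0.001]
contact_force: [-1.4, -2.5, 9.0]
gripper_width: 26.5
```

Call:
apply_moves:
  plan: [0.3,0,0,0,0,0.28,0,0,0,0,0.28,0.005,0,0,0,0.28,0.01,0,0,0,0.28,0.015,0,-0.001,0,0.28,0.02,0,-0.002,0,0.28,0.02,0,-0.002,0]

```text
clock: 15.72
position: [319.6, 282.1, 100.6]
ee_rot: [0.714, -0.7, 0.0, -0.0]
contact_force: [1.5, 0.9, 0.5]
gripper_width: 30.6
```

```bash
python3 tilt.py w10
```

```text
15.7167 [319.60328996 282.08397399 100.55058111] [1.54369083 0.85859051 0.52584578] [ 0.1706966  -0.44615003  0.00081639] 30.595361569632608
floor n [-0.317 -0.008  0.948] tilt 18.5 pts 22148 38018 dist TCP->floor 69.6 mean [365.6 250.   42.3]
```

View pics/w10.png

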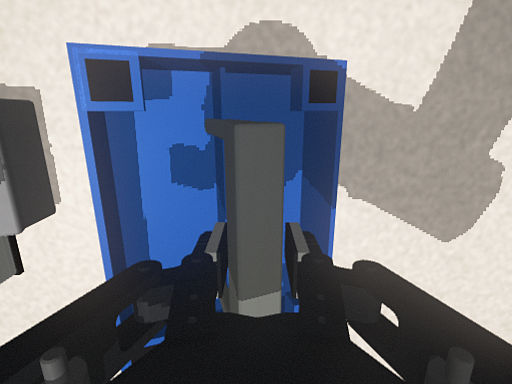

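Working as planned: tilt now 18.5°. Continuing the arc.

Call:
apply_moves:
  plan: [0.28,0.005,0,-0.001,0,0.28,0.01,0,-0.002,0,0.28,0.015,0,-0.004,0,0.28,0.02,0,-0.006,0,0.28,0.025,0,-0.008,0,0.28,0.03,0,-0.01,0,0.28,0.035,0,-0.012,0,0.28,0.04,0,-0.014,0]

```text
clock: 16.43
position: [358.8, 281.6, 86.5]
ee_rot: [0.714, -0.7, -0.0, 0.0]
contact_force: [-0.1, -0.5, -0.3]
gripper_width: 30.8
```

```bash
python3 tilt.py w11
```

```text
16.4333 [358.84932076 281.55173555  86.52216073] [-0.12960805 -0.54479163 -0.34850875] [0.00647579 0.0159357  0.03913581] 30.84518135277204
floor n [ 0.001 -0.001  1.   ] tilt 0.1 pts 23039 36875 dist TCP->floor 68.2 mean [358.  252.4  18.3]
```

View pics/w11.png

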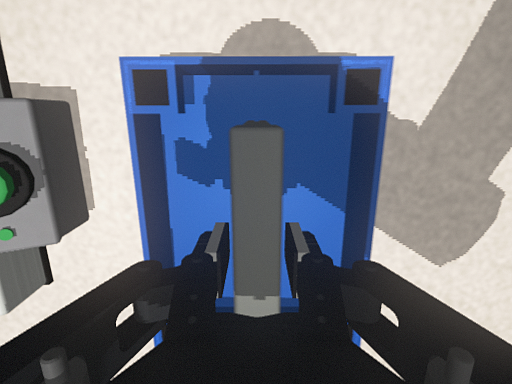

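Call:
apply_moves:
  plan: [0.6,0,0,0,0,1,0,0,0,0,1,0,0,0,0,1,0,0,0,0,1,0,0,0,0,1,0,0,0.01,0,1,0,0,0.03,0,1,0,0,0.06,0]

```text
clock: 17.15
position: [356.5, 279.5, 144.7]
ee_rot: [0.714, -0.7, 0.0, 0.004]
contact_force: [0.8, 0.8, -3.9]
gripper_width: 21.0
```

Call:
apply_moves:
  plan: [1,0,0,0.03,0,1,0,0,0.07,0,1,0,0,0.11,0,1,0,0,0.14,0,1,0,0,0.15,0,1,0,0,0.15,0]

```text
clock: 17.65
position: [358.7, 282.6, 298.8]
ee_rot: [0.714, -0.7, -0.001, -0.002]
contact_force: [-0.6, 0.8, -4.8]
gripper_width: 21.5
```

```bash
python3 tilt.py w12; python3 - <<'E'
from fit import *
s=arm.read_state();print(s['position'],s['ee_rot'])
M=R.from_quat(s['ee_rot']).as_matrix();print('tool y',np.degrees(np.arctan2(M[1,1],M[0,1])))
for f,C in (('w12',wcloud('w12',s['position'],s['ee_rot'])),):
    im=load(f);c=im['color'].astype(int);b=(c[...,2]>c[...,0]+40)
    P=C[b&(im['range_z']<330)];zb=s['position'][2]+20.5-43
    Q=P[abs(P[:,2]-zb)<4];print('rim z',np.median(Q[:,2])-zb,Q.min(0)-s['position'],Q.max(0)-s['position'])
    # side edges directions: fit left/right (x extremes) per y-bin
    for y in np.arange(Q[:,1].min()+5,Q[:,1].max(),15):
        k=abs(Q[:,1]-y)<4
        if k.sum()>3: print(round(y-s['position'][1]),(Q[k,0].min()-s['position'][0]).round(1),(Q[k,0].max()-s['position'][0]).round(1))
snap('side','s12');snap('top','t12')
E
```

```text
17.65 [358.73446153 282.58853548 298.8116997 ] [-0.63829083  0.7650103  -4.82681686] [ 0.04155414 -0.06128038  0.04841365] 21.474537025126903
floor n [-0.002 -0.007  1.   ] tilt 0.4 pts 22890 37954 dist TCP->floor 68.3 mean [358.3 252.2 230.3]
[357.75058817 281.59930461 296.0469753 ] [ 7.13895326e-01 -7.00251938e-01 -7.55416128e-04  3.40230956e-04]
tool y -178.89445302318802
rim z 0.007010998081568687 [-77.52553448 -98.5784969  -26.49799566] [ 76.24330299  97.60219716 -19.54625875]
-94 -74.7 76.2
-79 -74.6 75.9
-64 -74.8 75.4
-49 -75.5 75.1
-34 -75.6 75.0
-19 -76.0 74.4
-4 -76.2 74.1
11 -76.6 73.7
26 -76.9 73.1
86 -72.6 -71.8
```

View pics/w12.png

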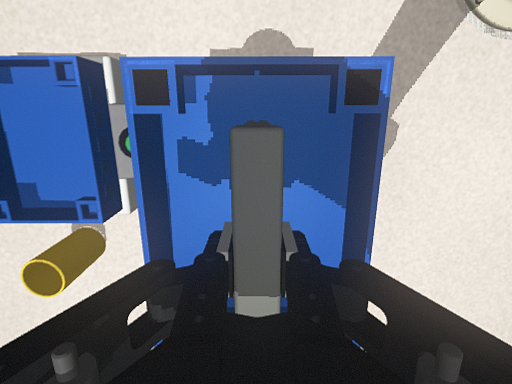

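View pics/s12.png

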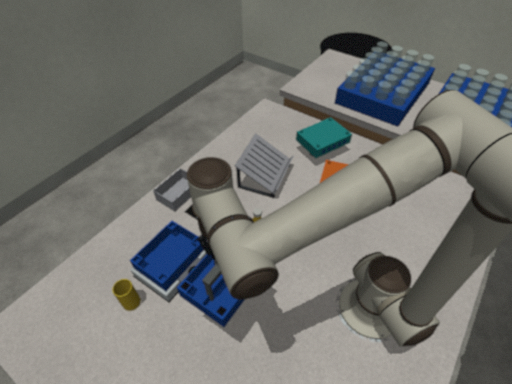

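Call:
apply_moves:
  plan: [1,0.035,-0.002,0,0,1,0.07,-0.005,0,0,1,0.105,-0.007,0,0,1,0.14,-0.01,0,0,1,0.175,-0.012,0,0,1,0.21,-0.015,0,0,1,0.245,-0.018,0,0,1,0.277,-0.019,0,0]

```text
clock: 18.47
position: [636.6, 261.8, 292.0]
ee_rot: [0.714, -0.7, -0.001, 0.004]
contact_force: [0.4, 1.2, -3.5]
gripper_width: 21.0
```

Call:
apply_moves:
  plan: [1,0,0,-0.02,0,1,0,0,-0.04,0,1,0,0,-0.06,0,1,0,0,-0.06,0]

```text
clock: 18.8
position: [632.0, 261.1, 226.6]
ee_rot: [0.713, -0.701, -0.003, 0.009]
contact_force: [-1.2, -0.8, -5.5]
gripper_width: 20.9
```

```bash
python3 tilt.py w13; python3 - <<'E'
from fit import *
P=[]
for i in range(5):
    s=arm.read_state();P.append(s['position'])
    im=snap('side' if i%2 else 'top',('s' if i%2 else 't')+'13')
print(np.round(P,1),s['ee_rot'])
M=R.from_quat(s['ee_rot']).as_matrix();print('tool y',np.degrees(np.arctan2(M[1,1],M[0,1])))
for f in('s13','t13'):
    im=load(f);C=cloud(im);c=im['color'].astype(int);b=(c[...,2]>c[...,0]+40)
    m=sel(C,c,(520,760,120,400),(203,217))&b;Q=C[m];print(f,np.median(Q[:,2]),len(Q),rect(Q[:,:2]))
    print(Q.min(0),Q.max(0))
crop('s13',90,280,150,310,4,'s13c');crop('t13',60,230,60,220,4,'t13c')
E
```

```text
18.8 [631.95962184 261.11742906 226.59299986] [-1.21652865 -0.78263677 -5.53852667] [-0.076423    0.21356054  0.0105588 ] 20.889893386931764
floor n [0.018 0.007 1.   ] tilt 1.1 pts 22898 34350 dist TCP->floor 68.4 mean [630.  229.7 158.4]
[[633.2 261.5 230. ]
 [634.7 262.2 233.4]
 [635.7 262.7 235.8]
 [636.1 263.1 237.3]
 [636.1 263.2 238.1]] [ 7.14152398e-01 -6.99989338e-01  5.00935767e-04 -1.01404989e-03]
tool y -178.85241236137207
s13 212.31631983539108 532 (((636.514892578125, 268.3183288574219), (152.71102905273438, 200.23568725585938), 1.7962193489074707), array([[557.0587 , 365.99362],
       [563.3351 , 165.85632],
       [715.97107, 170.64304],
       [709.6947 , 370.78033]], dtype=float32))
[558.34450197 166.02192908 203.1161454 ] [710.57449543 369.24385176 216.81860068]
t13 212.98915110145185 369 (((635.7593994140625, 268.1756896972656), (149.2447052001953, 201.00282287597656), 1.1120615005493164), array([[559.2006 , 367.2099 ],
       [563.1016 , 166.24495],
       [712.3182 , 169.14148],
       [708.4172 , 370.10645]], dtype=float32))
[559.46833923 166.97731144 203.16546946] [712.16074227 367.43914046 216.98005312]
```

View pics/s13c.png

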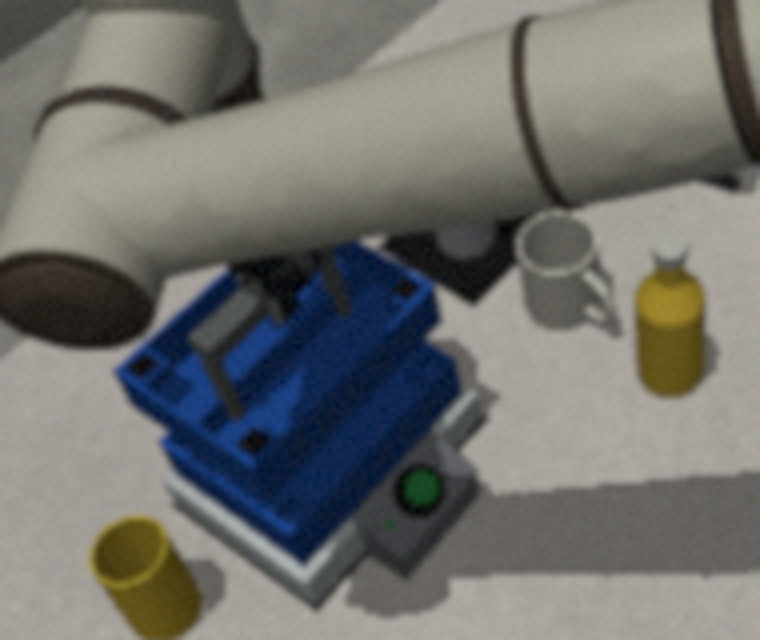

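View pics/t13c.png

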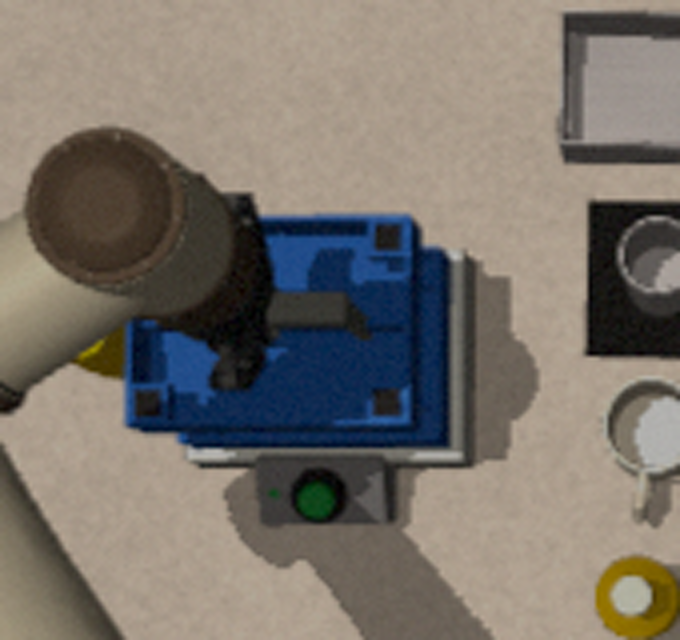

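View pics/w13.png

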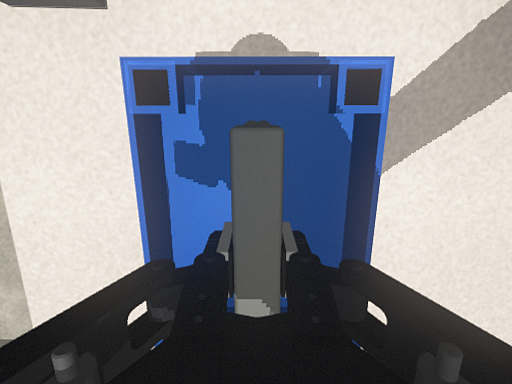

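Call:
apply_moves:
  plan: [1,-0.001,-0.003,0,0,1,-0.001,-0.0055,-0.01,0,1,-0.001,-0.0055,-0.02,0,1,-0.001,-0.0055,-0.03,0,1,-0.001,-0.0055,-0.03,0,1,-0.001,-0.0055,-0.03,0,1,-0.001,-0.0055,-0.03,0,1,-0.001,-0.0055,-0.03,0]

```text
clock: 19.77
position: [635.0, 257.6, 207.4]
ee_rot: [0.714, -0.7, 0.0, -0.001]
contact_force: [0.0, -0.7, -4.1]
gripper_width: 20.8
```

```bash
python3 tilt.py w14; python3 - <<'E'
from fit import *
for i in range(2): im=snap('top','t14')
snap('side','s14');s=arm.read_state();print(s['position'],s['ee_rot'])
zr=s['position'][2]+20.5-43
for f in('s14','t14'):
    im=load(f);C=cloud(im);c=im['color'].astype(int);b=(c[...,2]>c[...,0]+40)
    m=sel(C,c,(520,760,120,400),(zr-7,zr+6))&b;Q=C[m];print(f,zr,np.median(Q[:,2]),len(Q),rect(Q[:,:2])[0])
    m=sel(C,c,(520,760,120,400),(96,112))&b;Q=C[m];print('lower visible',len(Q),Q.min(0),Q.max(0))
crop('s14',90,280,150,310,4,'s14c');crop('t14',60,230,60,220,4,'t14c')
E
```

```text
19.7667 [634.99437453 257.5876107  207.38349506] [ 0.02787176 -0.72434239 -4.0520073 ] [-0.01650037 -0.03599426 -0.00690475] 20.799601638380622
floor n [ 0.    -0.002  1.   ] tilt 0.1 pts 22927 34685 dist TCP->floor 68.4 mean [634.4 226.9 138.9]
[634.71236185 257.47404618 207.29669789] [ 7.14026780e-01 -7.00118279e-01  9.03841821e-05 -3.80456158e-04]
s14 184.79669789296238 183.19057745142214 394 ((634.7108764648438, 262.488525390625), (151.31443786621094, 200.69174194335938), 0.9640197157859802)
lower visible 252 [558.53164802 162.69978017  96.00598661] [708.26603798 364.27002574 110.14097239]
t14 184.79669789296238 184.40073278051568 407 ((635.055908203125, 261.6683654785156), (149.84671020507812, 200.72787475585938), 1.7259663343429565)
lower visible 147 [559.1907569  160.82394762  96.03594247] [708.2552505  357.82972786 110.57433519]
```

View pics/s14c.png

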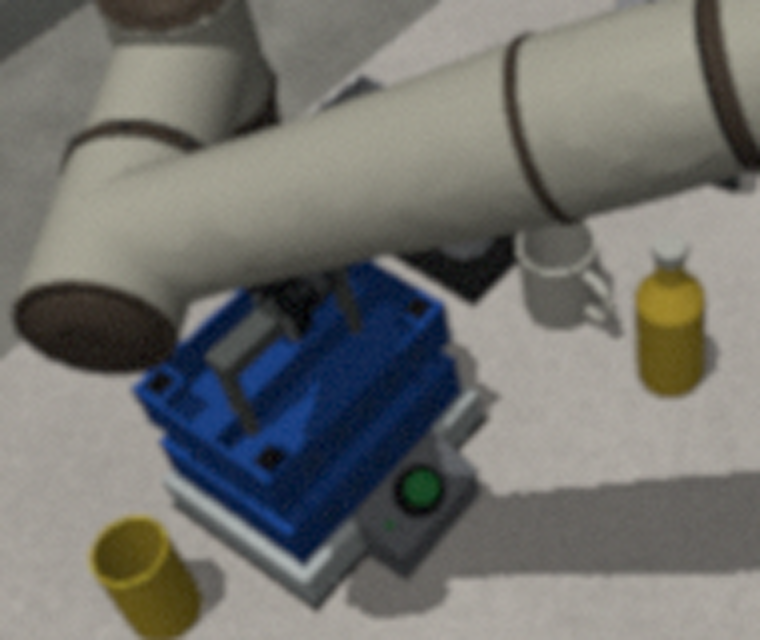

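Call:
apply_moves:
  plan: [1,0,0.0005,-0.005,0,1,0,0.0005,-0.01,0,1,0,0.0005,-0.014,0,1,0,0.0005,-0.016,0,1,0,0.0005,-0.018,0,1,0,0.0005,-0.02,0,1,0,0.0005,-0.02,0,1,0,0.0005,-0.02,0]

```text
clock: 20.63
position: [634.6, 257.8, 186.8]
ee_rot: [0.714, -0.7, 0.0, 0.0]
contact_force: [0.4, -0.3, -4.5]
gripper_width: 21.0
```

No contact force with the tips ~5 mm into the sockets. Going on slowly.

Call:
apply_moves:
  plan: [1,0,0,-0.002,0,1,0,0,-0.004,0,1,0,0,-0.006,0,1,0,0,-0.007,0,1,0,0,-0.007,0]

```text
clock: 21.05
position: [634.4, 257.7, 179.4]
ee_rot: [0.714, -0.7, -0.0, 0.0]
contact_force: [0.0, 0.3, -4.5]
gripper_width: 21.4
```

Call:
apply_moves:
  plan: [1,0,0,-0.001,0,1,0,0,-0.002,0,1,0,0,-0.002,0,1,0,0,-0.002,0]

```text
clock: 21.38
position: [634.6, 257.8, 177.9]
ee_rot: [0.714, -0.7, 0.0, -0.0]
contact_force: [0.4, -0.3, -4.2]
gripper_width: 21.8
```

Call:
apply_moves:
  plan: [1,0,0,-0.001,0,1,0,0,-0.002,0,1,0,0,-0.002,0,1,0,0,-0.002,0]

```text
clock: 21.72
position: [634.7, 257.9, 177.7]
ee_rot: [0.714, -0.7, 0.0, -0.001]
contact_force: [-3.9, 0.3, 5.7]
gripper_width: 21.6
```

```bash
python3 tilt.py w15; python3 - <<'E'
from fit import *
snap('side','s15');snap('top','t15')
for f in('s15','t15'):
    im=load(f);C=cloud(im);c=im['color'].astype(int);b=(c[...,2]>c[...,0]+40)
    m=sel(C,c,(520,760,120,400),(145,165))&b;Q=C[m];print(f,np.median(Q[:,2]),len(Q),rect(Q[:,:2])[0])
crop('s15',90,280,150,310,4,'s15c')
E
```

```text
21.7167 [634.72924099 257.91218984 177.66460614] [-3.93230572  0.32578978  5.65738327] [-0.13772067  1.2439445  -0.05023709] 21.629317679059543
floor n [ 0.    -0.001  1.   ] tilt 0.0 pts 22991 35573 dist TCP->floor 68.3 mean [634.2 227.1 109.3]
s15 152.8935809019847 409 ((634.4444580078125, 262.6429138183594), (151.91921997070312, 200.90777587890625), 1.1653732061386108)
t15 154.81073628503145 350 ((634.026123046875, 262.1658935546875), (149.14918518066406, 200.46458435058594), 1.184033751487732)
```

View pics/s15c.png

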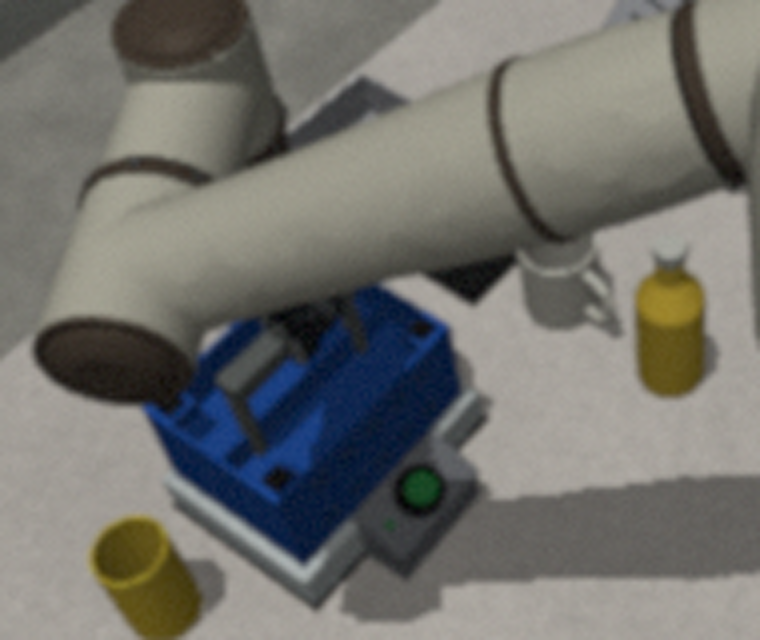

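Call:
apply_moves:
  plan: [0.3,0,0,0.001,0,0,0,0,0.001,0,-0.2,0,0,0.001,0,-0.2,0,0,0.001,0,-0.2,0,0,0.002,0,-0.2,0,0,0.03,0,-0.2,0,0,0.07,0,-0.2,0,0,0.11,0]

```text
clock: 22.53
position: [634.1, 257.4, 285.7]
ee_rot: [0.714, -0.7, -0.0, 0.002]
contact_force: [0.7, 0.5, 1.5]
gripper_width: 51.5
```

Call:
apply_moves:
  plan: [0.5,-0.02,0,0.02,0,1,-0.05,0,0.02,0,1,-0.08,0,0.02,0,1,-0.12,0,0.0,0,1,-0.15,0,-0.02,0,1,-0.15,0,-0.02,0]

```text
clock: 23.03
position: [475.2, 253.3, 259.3]
ee_rot: [0.714, -0.7, -0.002, 0.008]
contact_force: [-1.3, 0.1, -3.0]
gripper_width: -0.1
```

```bash
python3 - <<'E'
from fit import *
s=arm.read_state();print(s['clock'],s['position'],s['ee_rot'],s['gripper_width'])
snap('wrist','w16');snap('side','s16');snap('top','t16')
for f in('s16','t16'):
    im=load(f);C=cloud(im);c=im['color'].astype(int);b=(c[...,2]>c[...,0]+40)
    m=sel(C,c,(520,760,120,400),(145,165))&b;Q=C[m];print(f,np.median(Q[:,2]),len(Q),rect(Q[:,:2])[0])
    m=(c[...,1]>c[...,0]+40)&(c[...,1]>c[...,2]+30)&sel(C,c,(470,560,200,282),(60,110))
    P=C[m];print('btn',np.median(P,0),P.min(0),P.max(0),len(P))
s2=arm.read_state();C=wcloud('w16',s['position'],s['ee_rot']);im=load('w16');c=im['color'].astype(int)
m=(c[...,1]>c[...,0]+40)&(c[...,1]>c[...,2]+30)&sel(C,c,(470,560,200,282),(60,110));P=C[m];print('w btn',np.median(P,0),P.min(0),P.max(0),len(P))
crop('s16',90,280,150,310,4,'s16c');
E
```

```text
23.0333 [475.19885614 253.3351536  259.30480286] [ 0.71440293 -0.6996823  -0.00225474  0.00824931] -0.12665947960873838
s16 153.15999527781128 277 ((633.9259643554688, 298.23529052734375), (151.97581481933594, 129.383056640625), 1.0340524911880493)
btn [516.06598297 259.01063893  77.10788775] [505.54560101 244.17117447  62.57338057] [528.16528535 272.00591074  85.54383097] 58
t16 154.70893214942407 487 ((634.1071166992188, 262.0906982421875), (149.63417053222656, 200.7512664794922), 1.3078042268753052)
btn [516.55338872 260.75995552  79.99459246] [504.93138911 248.84448502  61.24870905] [529.09778998 275.61139252  88.51443175] 60
w btn [516.9051751  258.42959868  79.94823248] [504.34557346 246.0784808   64.71621014] [530.69440493 274.34273952  85.14527016] 401
```

View pics/s16c.png

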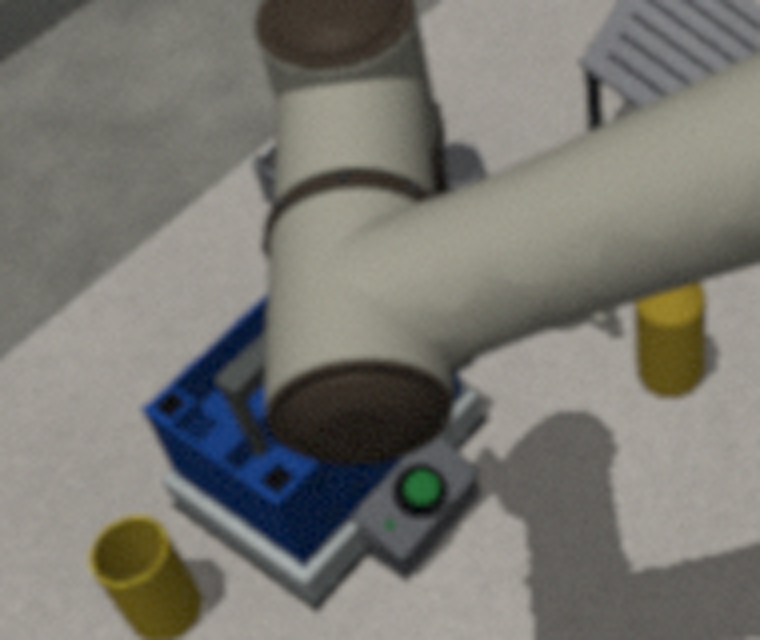

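View pics/w16.png

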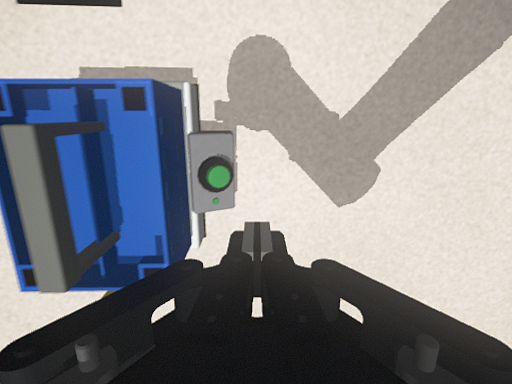

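Call:
apply_moves:
  plan: [1,0,0,0,-91,1,0,0,0,-91,1,0,0,0,-91,1,0,0,0,-91,1,0,0,0,-91,1,0,0,0,-91,1,0,0,0,-91,1,0,0,0,-91]

```text
clock: 23.85
position: [486.8, 258.8, 267.1]
ee_rot: [-0.288, 0.958, 0.001, 0.002]
contact_force: [0.6, -0.6, -0.1]
gripper_width: -0.4
```

Call:
apply_moves:
  plan: [1,0,0,0,-33.7,1,0,0,0,-33.7,1,0,0,0,-33.7,1,0,0,0,-33.7,1,0,0,0,-33.7,1,0,0,0,-33.7,1,0,0,0,-33.7]

```text
clock: 24.43
position: [486.1, 258.4, 266.6]
ee_rot: [-0.002, 1.0, 0.001, 0.001]
contact_force: [-0.1, -0.0, 0.7]
gripper_width: 0.3
```

```bash
python3 - <<'E'
from fit import *
s=arm.read_state();print(s['clock'],s['position'],s['ee_rot'],s['joints'])
M=R.from_quat(s['ee_rot']).as_matrix();print('tool y',np.degrees(np.arctan2(M[1,1],M[0,1])))
snap('wrist','w17')
C=wcloud('w17',s['position'],s['ee_rot']);im=load('w17');c=im['color'].astype(int)
m=(c[...,1]>c[...,0]+40)&(c[...,1]>c[...,2]+30)&sel(C,c,(470,560,200,282),(60,110));P=C[m];print('w btn',np.median(P,0),P.min(0),P.max(0),len(P))
Q=P[abs(P[:,2]-np.median(P[:,2]))<9];cc=Q.mean(0);n=np.linalg.svd(Q-cc,full_matrices=False)[2][2];print(cc,n,(Q.min(0)+Q.max(0))/2)
E
```

```text
24.4333 [486.08483557 258.44227411 266.62266516] [-1.86820115e-03  9.99997648e-01  6.64660081e-04  8.78988312e-04] [ 7.83347520e-01  2.32910900e-01 -1.20467553e-01  3.14201439e-04
 -1.21523367e+00 -2.35051650e+00]
tool y 90.21414721336438
w btn [514.6115555  258.81346093  79.72087664] [502.82649838 245.21395255  72.11049639] [528.84907253 271.29134815  85.62229706] 364
[514.82936707 258.51797579  79.67849409] [-0.39222391  0.0051882   0.91985514] [515.83778545 258.25265035  78.86639673]
```

View pics/w17.png

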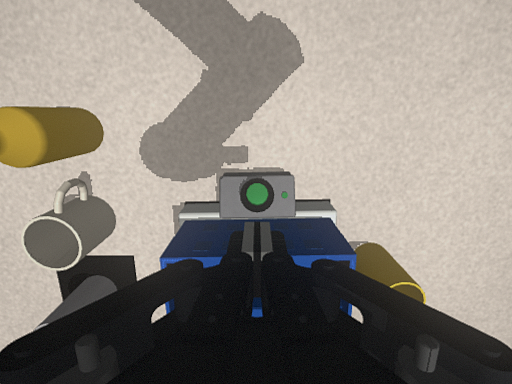

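Call:
apply_moves:
  plan: [1,0.004,0,-0.04,0,1,0.008,0,-0.08,0,1,0.008,0,-0.12,0,1,0.008,0,-0.145,0,1,0.008,0,-0.155,0,1,0.009,0,-0.16,0,1,0.009,0,-0.16,0,1,0.009,0,-0.16,0]

```text
clock: 25.15
position: [494.9, 258.8, 107.6]
ee_rot: [-0.002, 1.0, 0.001, 0.001]
contact_force: [-0.5, -0.4, 0.5]
gripper_width: -0.0
```

Call:
apply_moves:
  plan: [1,0.002,0,-0.004,0,1,0.004,0,-0.009,0,1,0.006,0,-0.013,0,1,0.008,0,-0.017,0,1,0.009,0,-0.019,0,1,0.009,0,-0.019,0,1,0.009,0,-0.019,0]

```text
clock: 25.73
position: [502.6, 257.7, 86.6]
ee_rot: [-0.001, 1.0, -0.0, -0.0]
contact_force: [-0.3, -0.6, -0.3]
gripper_width: -0.1
```

```bash
python3 - <<'E'
from fit import *
s=arm.read_state();print(s['clock'],s['position'],s['contact_force'])
snap('wrist','w18');crop('w18',180,340,150,310,4,'w18c');snap('side','s18');crop('s18',120,240,200,310,5,'s18c')
E
```

```text
25.7333 [502.60539585 257.728537    86.63977729] [-0.27092853 -0.60988621 -0.30942605]
```

View pics/w18c.png

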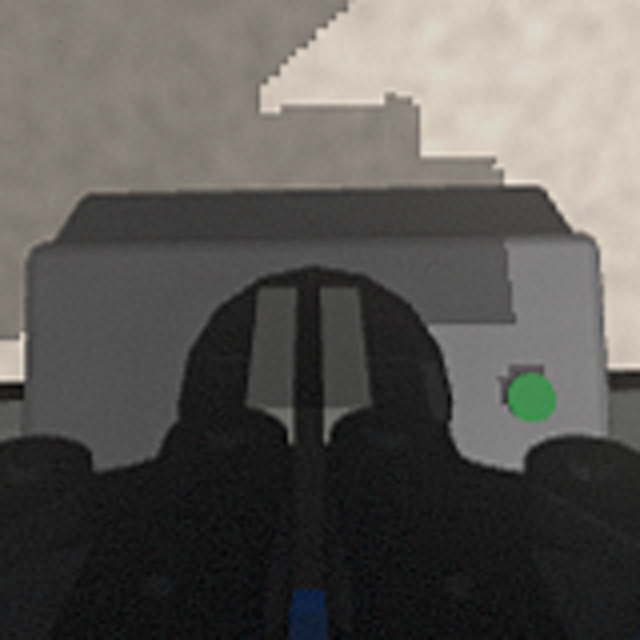

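View pics/s18c.png

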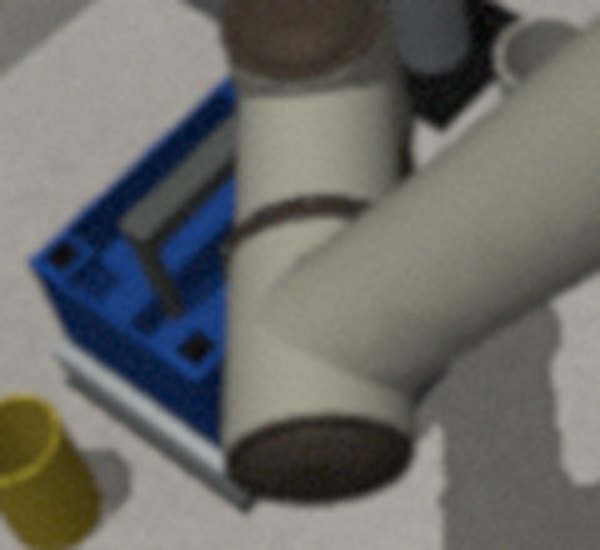

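Call:
apply_moves:
  plan: [1,0.001,0,-0.002,0,1,0.002,0,-0.004,0,1,0.003,0,-0.006,0,1,0.003,0,-0.006,0]

```text
clock: 26.17
position: [505.5, 257.7, 80.3]
ee_rot: [-0.001, 1.0, -0.0, -0.0]
contact_force: [0.1, 0.4, 0.3]
gripper_width: 0.4
```

Call:
apply_moves:
  plan: [1,0.001,0,-0.002,0,1,0.001,0,-0.002,0]

```text
clock: 26.33
position: [506.7, 257.9, 78.7]
ee_rot: [-0.001, 1.0, -0.0, 0.0]
contact_force: [-0.4, 0.1, 1.5]
gripper_width: -0.0
```

Call:
apply_moves:
  plan: [1,0.001,0,-0.002,0,1,0.001,0,-0.002,0]

```text
clock: 26.5
position: [507.6, 257.9, 76.8]
ee_rot: [-0.001, 1.0, -0.0, 0.0]
contact_force: [-1.7, 0.2, 1.8]
gripper_width: 0.4
```

Call:
apply_moves:
  plan: [1,0.001,0,-0.002,0,1,0.001,0,-0.002,0]

```text
clock: 26.67
position: [508.6, 257.9, 74.9]
ee_rot: [-0.001, 1.0, 0.0, -0.0]
contact_force: [-1.3, 0.5, 3.9]
gripper_width: -0.1
```

Call:
apply_moves:
  plan: [1,0.001,0,-0.002,0,1,0.001,0,-0.002,0]

```text
clock: 26.83
position: [509.4, 257.9, 73.3]
ee_rot: [-0.001, 1.0, -0.0, -0.0]
contact_force: [-2.9, -0.2, 5.8]
gripper_width: -0.2
```

Call:
apply_moves:
  plan: [1,0.0005,0,-0.001,0,1,0.0005,0,-0.001,0,1,0.0005,0,-0.001,0]

```text
clock: 27.08
position: [509.5, 257.9, 73.0]
ee_rot: [-0.001, 1.0, -0.0, -0.0]
contact_force: [-6.8, 1.0, 11.0]
gripper_width: 0.1
```

Call:
apply_moves:
  plan: [1,0.0005,0,-0.001,0,1,0.0005,0,-0.001,0]

```text
clock: 27.25
position: [509.6, 257.9, 72.9]
ee_rot: [-0.001, 1.0, -0.0, -0.001]
contact_force: [-9.5, 0.2, 15.6]
gripper_width: -0.0
```

```bash
python3 - <<'E'
from fit import *
s=arm.read_state();print(s['clock'],s['position'],s['contact_force'])
snap('wrist','w19');crop('w19',180,340,150,310,4,'w19c')
E
```

```text
27.25 [509.57824018 257.901852    72.87382891] [-9.5075544   0.2064275  15.55869379]
```

View pics/w19c.png

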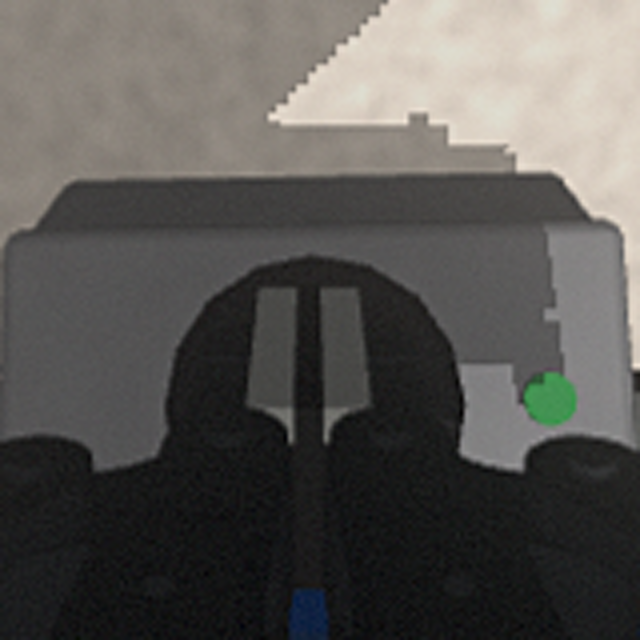

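Call:
apply_moves:
  plan: [1,-0.004,0,0.009,0,1,-0.013,0,0.027,0,1,-0.02,0,0.06,0,1,-0.02,0,0.1,0,1,-0.03,0,0.14,0,1,-0.06,0,0.18,0,1,-0.1,0,0.2,0,1,-0.13,0,0.2,0]

```text
clock: 27.97
position: [381.8, 259.2, 274.7]
ee_rot: [-0.0, 1.0, 0.003, 0.003]
contact_force: [-0.3, 1.5, 0.5]
gripper_width: 0.3
```

Call:
apply_moves:
  plan: [1,-0.02,0.03,0.02,0,1,-0.02,0.06,0.02,0,1,-0.02,0.06,0.02,0,1,-0.02,0.06,0.02,0]

```text
clock: 28.3
position: [360.1, 318.9, 290.6]
ee_rot: [-0.002, 1.0, 0.0, 0.0]
contact_force: [0.5, -0.8, -0.3]
gripper_width: 0.0
```

```bash
python3 - <<'E'
from fit import *
s=arm.read_state();print(s['clock'],s['position'],s['contact_force'])
snap('wrist','w20');snap('side','s20');snap('top','t20');crop('s20',90,290,150,310,4,'s20c');crop('t20',60,260,90,225,4,'t20c')
for f in('s20','t20'):
    im=load(f);C=cloud(im);c=im['color'].astype(int);b=(c[...,2]>c[...,0]+40)
    m=sel(C,c,(520,760,120,400),(145,165))&b;Q=C[m];print(f,np.median(Q[:,2]),len(Q),rect(Q[:,:2])[0])
    m=(c[...,1]>c[...,0]+40)&(c[...,1]>c[...,2]+30)&sel(C,c,(470,560,200,282),(60,110))
    P=C[m];print('btn',np.median(P,0),len(P))
    m=sel(C,c,(640,780,-70,60),(100,130));P=C[m];
    if len(P):print('beaker',P[:,2].max(),cv2.minEnclosingCircle(P[:,:2].astype(np.float32)))
E
```

```text
28.3 [360.12881949 318.89402852 290.61258697] [ 0.49342765 -0.80823491 -0.25889189]
s20 152.94109534291727 418 ((635.4196166992188, 263.0026550292969), (152.0914306640625, 200.75196838378906), 1.078187346458435)
btn [524.63693192 261.93055552  80.67890772] 18
t20 154.54843046580004 517 ((634.174072265625, 262.81182861328125), (149.78175354003906, 200.62953186035156), 1.347280740737915)
btn [516.85357335 260.54512266  79.47915604] 60
beaker 121.6048688430742 ((708.4913330078125, -2.628072738647461), 30.433792114257812)
```

View pics/t20c.png

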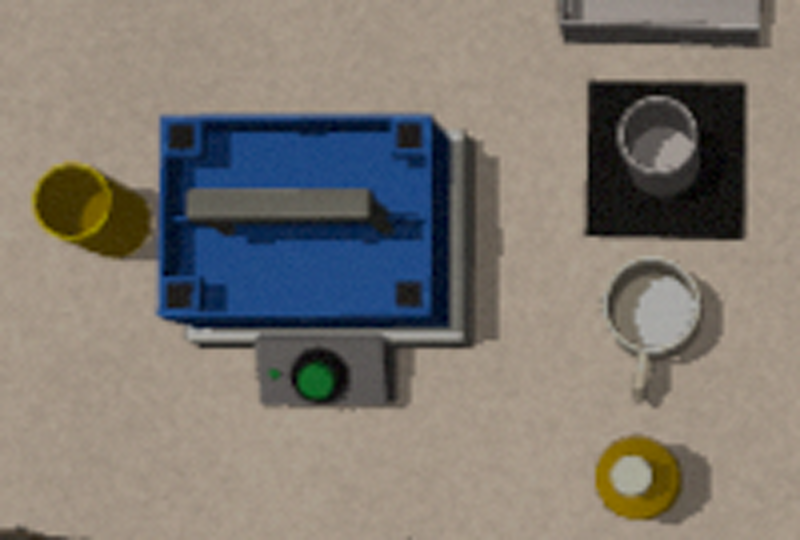

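View pics/s20c.png

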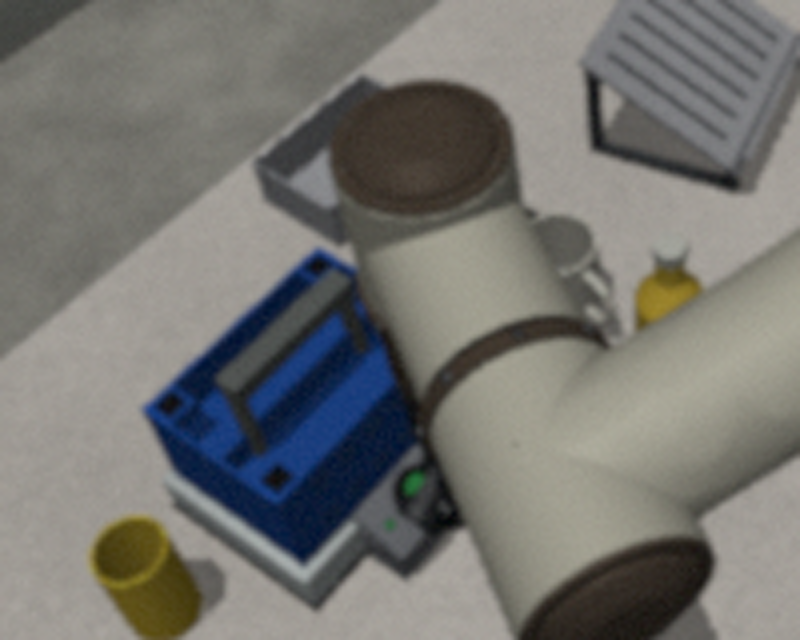

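```bash
python3 -c "
from bench import arm
print(arm.job_done())"
```

```text
the job is handed in; nothing more can be done
None
```

I did all the steps in order and handed the job in at about 28.5 s; it reports no verdict.

**What I did**
- **Beaker:** I lifted the steel beaker out of the lower tray and stood it on the mat.
- **Upper tray:** The tool can't tilt, so the tray came off the stand still leaning about 28°. I rested its front lugs on bare counter and let it turn level inside the loosely closed jaws. Then I gripped it squarely, lowered it into the sockets and let go.
- **Start button:** I pushed it along its axis until it stopped, then backed off.

**Last checks**
- **Beaker:** it stands upright, about 1–2 mm from the mat's centre.
- **Tray:** centre within about 1 mm of where I measured the lower tray, with matching yaw. The rim measured 154.5 mm high against an expected 155, and the tilt was 0.0° just before I let go. The side camera read the rim 2 mm lower, the same offset it shows on the lower tray.
- **Button:** I judged "fully down" from the tool, as the joint can't be read. It moved about 6.5–7 mm, with the force at about 5–6 N before the stop and 18 N against it. The top camera shows it back out afterwards. The side camera's reading disagreed by about 8 mm, but the arm hid most of the button from it.
- **Bottle and mug:** they look unmoved in the top and side pictures; I did not measure them.
- **Camera versus arm:** the two disagreed by 2–5 mm in y, so I aligned the trays using camera readings only.

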